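Level the teak step shelf

TASK

Lay the spirit level on the low teak step shelf, lengthwise along it and with its vial up, in the middle of the clear stretch beside the round knob, and let go of it. Then turn that knob, the shelf's levelling foot, until the bubble rests between the two lines, and after that press the level down onto the shelf with the fingertips, with about a kilogram's weight. Finish while still pressing, with the bubble still between the lines, and leave everything else where it stands.

Things in the scene. Friction and masses are not known exactly. Their poses are not given: they have to be found in the camera images.
- level: Spirit level: aluminium bar 180 long (x), 30 wide (y), 40 tall (z), about 0.35 kg, black end caps; origin at the centre of its underside. Mid-top, a black vial housing 88 long and 26 wide stands 6 proud (top at 46), its green window crossed by two black lines 15 either side of the middle. The rest of the top is flat. Starts vial up on the worktop at the robot's left. Either end may point either way.
- bubble_mid (a point): Middle of the white bubble, about 20 long, that slides along the level's x axis in the vial, 40.5 above the level's underside. It moves up to 25 either way towards the higher end, about 1 per milliradian of tilt, and settles in about 2 s. It rests between the lines when its middle is within 4 of the middle of the level.
- rest (a point): Point on the step shelf's top face, midway across its width, in the middle of the clear stretch where the level goes. Axes: x across the board, y along it away from the knob, z up. It is 150 from the board's +y end, 230 from its -y end, and about 52 above the worktop.
- board: The step shelf: dark teak board 130 wide (x), 380 long (y), 18 thick, axes as rest. Origin on its hinge line at its underside, 132 towards +y from rest and 18 below it. The +y end stands on a wooden foot and acts as the hinge; the -y end stands on the levelling foot and starts too low by about 3 to 7. It does not yield under a push.
- knob (a point): Middle of the levelling foot's round aluminium knob: 40 across, 28 tall, axis upright, on the axis, 28 above the board's top (knob from 14 to 42 above it), 190 from rest towards -y. Turned clockwise seen from above it raises that end, and itself, by 3 per rad: 0.01 rad of tilt or 10 of bubble travel per rad. 1 to 2.2 rad are needed; it is stiff (0.1 N m) and stays where left.
- shaker: Bystander: stainless shaker with lid, 175 tall, 74 across, on the white lazy susan (250 across, top at 25) to the robot's right; origin at its underside.
- jug: Bystander: small white ceramic jug, 95 tall, 72 across, on the lazy susan; origin at its underside.
- bowl: Bystander: glass bowl, 50 tall, 100 across, on the lazy susan; origin at its underside.
- tongs: Bystander: red tongs, 200 long (x axis), 10 tall, lying on the worktop beyond the step shelf; origin at the underside of the middle. (A fixed aluminium box with a hinged lid, 170 by 130 by about 95 tall, stands on the far left.)
There are look-alikes about, which are no part of the job. Of the things that look like the level, the middle-sized one is meant.

How it is judged (in metres and radians):
On the way, in this order (a step that is already met when the one before it is completed fails the run):
1. the spirit level lies lengthwise on the step shelf, vial up, and has been let go (x of level in the frame of rest between -0.04 and 0.04 m and y of level in the frame of rest between -0.05 and 0.05 m and z of level in the frame of rest between -0.004 and 0.004 m and angle between the x axis of level and the y axis of rest, either way round below 0.2 rad and angle between level's own z axis and vertical below 0.06 rad and contact force between the fingers and level below 0.1 N), for 0.3 s.
2. the knob has been turned until the bubble rests between the lines, with the level lying untouched (all of step 1 and x of bubble_mid in the frame of level between -0.004 and 0.004 m and angle between rest's own z axis and vertical below 0.007 rad), for 0.3 s.
At the end, for the whole second after the job is handed in: Fingers on the level (over 3 N) press it to the shelf (7 to 40 N there, its 3.5 N weight included); bubble within 4 mm of mid-vial, board within 0.007 rad of level; level flat, vial up, within 0.2 rad of lengthwise, its centre within 40 mm across and 50 mm along of the clear stretch's middle (x of level in the frame of rest between -0.04 and 0.04 m and y of level in the frame of rest between -0.05 and 0.05 m and z of level in the frame of rest between -0.004 and 0.004 m and angle between the x axis of level and the y axis of rest, either way round below 0.2 rad and angle between level's own z axis and vertical below 0.06 rad and x of bubble_mid in the frame of level between -0.004 and 0.004 m and angle between rest's own z axis and vertical below 0.007 rad and contact force between the fingers and level above 3 N and contact force between level and board between 7 and 40 N); the arm keeps its last pose, push and grip.
It fails at once if the shaker is shoved more than 40 mm or upset (distance of shaker from where it was at the start of the episode above 0.04 m or angle between shaker's own z axis and vertical above 0.5 rad).
It fails at once if the jug is shoved more than 40 mm or upset (distance of jug from where it was at the start of the episode above 0.04 m or angle between jug's own z axis and vertical above 0.5 rad).
It fails at once if the bowl is shoved more than 40 mm or upset (distance of bowl from where it was at the start of the episode above 0.04 m or angle between bowl's own z axis and vertical above 0.5 rad).
It fails at once if the tongs is shoved more than 40 mm or upset (distance of tongs from where it was at the start of the episode above 0.04 m or angle between tongs's own z axis and vertical above 0.5 rad).
It also fails if it takes over 72 s, if anything falls off the work surface, if the arm or the gripper's body presses on something with over 40 N, if the wrist force passes 120 N, or if a joint passes its speed limit or range.

ROBOT

A 7-joint arm with a two-finger parallel gripper is mounted at the origin on the work surface. World frame = base frame: x ahead of the robot, y to its left, z up, the work surface at z = 0. Lengths are in mm, angles in rad, forces in N, time in s.
With the tool pointing down it reaches from about 425 to 875 mm from the base axis. Payload 8.4 kg.
Tool frame: the origin (TCP) lies midway between the tips of the shut fingers; the grasp point (between the pads) lies 19 mm behind it; z points along the fingers, x is the direction in which the jaws open and shut, and the axes are right-handed (so a half turn about z gives the same grasp; the last joint's range is limited). The gripper opens to 87 mm and grips with 3 to 60 N. Pads are 19 mm wide; open, the fingers measure 117 mm over their backs; the gripper's body (75 mm by 190 mm) begins 51 mm behind the grasp point.
Start: joints at [1.112, 0.333, 0.04, 1.465, -0.013, 1.343, -0.059], TCP at [228.833, -608.356, 193.746] pointing down, gripper open.
Joint ranges: [-2.58, 2.58], [-0.38, 2.09], [-1.3, 1.39], [0.25, 2.4], [-1.5, 4.64], [0.08, 2.09], [-2.65, 2.65]. Speed limits (rad/s): [2.22, 2.22, 2.79, 2.79, 3.14, 3.14, 3.14].

INTERFACE

Orientations are given as a unit quaternion [w, x, y, z].
In Python, from plant import sensors, get_image, ticket, spotter gives the robot as it stands.
- The arm moves only by the tool jog_arm, never from a script. Its argument "deltas" is a list of rows, each an object of numbers: "dx", "dy", "dz": the shift along the tool's x, y, z in mm; "rx", "ry", "rz": the turn, a rotation vector about the tool's x, y, z in degrees; "jaw": the finger opening in mm, from 0 to 87. A call has 1 to 5 rows; each row is the pose to reach, as a shift and turn from the pose measured when the call began, along the tool's axes at that moment; what a row does not reach only later rows make up. A row lasts 1/12 s, in which the tool goes at most 41.7 mm and 7.16 degrees, less where a joint would pass 70% of its speed; a pose out of reach is approached as far as the arm can. A call with a gripper value outside its range is refused whole. The fingers move at their own pace and stop on an object; "grip_force" is the grip in N (left out, the last holds). Time passes only in rows, so rows that repeat a pose let the fingers close. It gives the time, the measured TCP pose, the force and the opening at its end, in the units of the state.
- sensors.observe(): the state, without advancing time (a new reading comes with each control period).
- get_image(name): name is "scene" or "top" or "wrist"; returns a dict with "img" (400x640x3 uint8, blue, green, red), "camera_matrix" (3x3 intrinsics, pixels), "R" (3x3) and "t" (3): a world point X has camera coordinates R X + t; the wrist camera has in their place "T_tool_cam" (4x4, takes a point from camera to tool coordinates, whose origin is the TCP and whose axes are the tool frame's). Camera axes: x right, y down, z forward; pixel columns grow to the right and rows downward; lengths in mm; the calibration is good to about 2 mm. A picture is of the moment at which its call begins: read the wrist's pose just before it. There is no depth.
- ticket.hand_in(): hands the job in, once; it reports no verdict.
Trained networks look in the newest picture that a camera, given by its name, has taken for a name from the list of things; names that differ only in an ending like _2 or _b are one class to them, and where a whole thing is asked for, a point or a joint stands for the part that bears it (a point fixed in the world has none). Each returns a list of dicts, best first, with "confidence" (0 to 1); they miss things now and then, are a little off and sometimes report something else, mostly with a low value. They report only what shows in the picture. A call takes as long as a camera call. They do not tell look-alikes from the thing itself.
- spotter.cut_out(camera, target): "pixels" (400x640 bool, what is visible of it) and "rect" ([left, top, width, height] in pixels, round what is visible of it).
- spotter.tip_of(camera, target): "position" ([column, row] in pixels: a listed point, or the origin of a listed thing).
The state is a dict: "time_s": time; "joints": joint angles; "dq": joint speeds; "tau": joint torques, N m; "tool_pos": TCP position; "ee_rot": TCP orientation; "force": force on the tool from outside, world axes, zero at the start; "torque": the same for the moment, N m; "grip_width": opening from 0.0 (shut) to 1.0 (fully open).
Only numpy, scipy, OpenCV 4.12 (cv2) and the standard library are available. Lean on these libraries where they do the work, as an engineer would, in place of code of your own. Each camera call takes 0.05 s, during which the arm holds its last target. There are 200 camera calls.

## Working session

There is one attempt and no reset: what is moved stays moved. The work goes in short steps, Python scripts to look and compute and a tool call to move; the robot and the scene stay as the last step left them, time stands still between calls to the robot, and variables do not carry over. Pictures are saved under pics/ and viewed, about 8 in all and at most 12, crops included, and the job is handed in when it is done.

Besides the shell and the picture viewer there is one more tool, called after "Emit:" in YAML: its name, and indented under it one key for each argument. jog_arm: Moves the arm, as the interface text tells. Its arguments: {"type":"object","properties":{"deltas":{"type":"array","items":{"type":"object","properties":{"dx":{"type":"number"},"dy":{"type":"number"},"dz":{"type":"number"},"rx":{"type":"number"},"ry":{"type":"number"},"rz":{"type":"number"},"jaw":{"type":"number"}}}},"grip_force":{"type":"number"}},"required":["deltas"]}

```bash
mkdir -p pics; ls
cat > h.py <<'E'
import numpy as np, cv2
from plant import sensors, get_image, ticket, spotter
from scipy.spatial.transform import Rotation as Ro
def pose():
    s=sensors.observe(); q=s["ee_rot"]; T=np.eye(4); T[:3,:3]=Ro.from_quat([q[1],q[2],q[3],q[0]]).as_matrix(); T[:3,3]=s["tool_pos"]; return s,T
def cam(name):
    s,T=pose(); d=get_image(name); K=np.array(d["camera_matrix"])
    if name=="wrist":
        C=T@np.array(d["T_tool_cam"]); R=C[:3,:3].T; t=-R@C[:3,3]
    else: R=np.array(d["R"]); t=np.array(d["t"]).ravel()
    return d["img"],K,R,t
def ray(c,px,z):
    img,K,R,t=c; o=-R.T@t; v=R.T@np.linalg.inv(K)@np.array([px[0],px[1],1.]); return o+v*(z-o[2])/v[2]
def proj(c,X):
    img,K,R,t=c; p=K@(R@np.array(X,float)+t); return p[:2]/p[2]
def tool(T,X): return np.linalg.inv(T)@np.append(X,1)
E
python3 - <<'E'
from h import *
s,T=pose(); print(s["time_s"],s["tool_pos"],s["ee_rot"],s["force"],s["grip_width"])
zs=dict(level=0,bubble_mid=40.5,rest=52,board=34,knob=80,shaker=25,jug=25,bowl=25,tongs=0)
for n in ("top","scene"):
    c=cam(n); cv2.imwrite(f"pics/{n}0.png",c[0])
    print(n,(-c[2].T@c[3]).round())
    for k,z in zs.items():
        for d in spotter.tip_of(n,k)[:4]: print(k,np.round(d["position"]),round(d["confidence"],2),ray(c,d["position"],z).round())
    for d in spotter.cut_out(n,"level")[:4]: print("cut",d["rect"],d["confidence"])
print(sensors.observe()["time_s"])
E
```

```text
pics
0.0 [ 228.64630889 -607.88559849  192.85709615] [-4.19964768e-04  8.22221077e-01 -5.69167661e-01 -7.06306364e-04] [-0.91565897  0.33695787  0.60377117] 1.0001212163881816
top [ 260.   24. 1324.]
level [233. 270.] 0.65 [312. 290.   0.]
level [157. 223.] 0.58 [450. 527.   0.]
bubble_mid [152. 219.] 0.5 [456. 527.  40.]
rest [326. 198.] 0.79 [518.  15.  52.]
rest [453. 187.] 0.32 [ 554. -362.   52.]
board [285. 206.] 0.88 [497. 135.  34.]
board [481. 196.] 0.56 [ 529. -449.   34.]
knob [394. 188.] 0.75 [ 542. -182.   80.]
knob [285. 207.] 0.56 [487. 131.  80.]
shaker [454. 223.] 0.61 [ 450. -367.   25.]
jug [453. 186.] 0.97 [ 563. -370.   25.]
bowl [482. 196.] 0.86 [ 533. -457.   25.]
tongs [322. 128.] 0.85 [758.  27.   0.]
cut [108.5, 194.9, 90.2, 49.5] 0.92
cut [217.4, 252.5, 27.7, 45.5] 0.9
cut [205.5, 176.6, 30.2, 61.0] 0.8
scene [1168. -522. 1145.]
level [340. 129.] 0.85 [297. 289.   0.]
level [394. 159.] 0.65 [502. 331.   0.]
rest [318. 203.] 0.72 [517.  18.  52.]
board [348. 182.] 0.82 [501. 143.  34.]
knob [268. 240.] 0.84 [ 543. -168.   80.]
jug [206. 300.] 0.86 [ 558. -371.   25.]
bowl [173. 312.] 0.96 [ 532. -449.   25.]
tongs [380. 266.] 0.66 [748.  34.   0.]
cut [377.2, 130.7, 37.3, 47.1] 0.8
cut [409.5, 86.8, 33.4, 60.7] 0.69
cut [332.4, 108.1, 17.2, 34.7] 0.63
1.1
```

View top.

Run:
```python
import cv2
a=cv2.imread("pics/top0.png"); cv2.imwrite("pics/topcrop.png",cv2.resize(a[110:330,80:520],(800,400),interpolation=cv2.INTER_CUBIC))
```

```text
(no output)
```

View pics/topcrop.png

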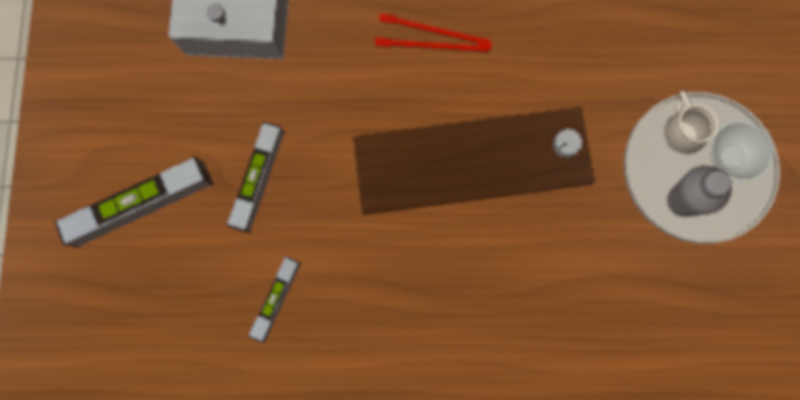

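Candidates in the top view: large level (154,220), middle level (219,206), small level (230,272). I choose the middle one; the cut-out rect [205,177,30,61] is about 185 mm long. Next I plan the approach.

```bash
cat >> h.py <<'E'
def R0(psi):
    c,s=np.cos(np.radians(psi)),np.sin(np.radians(psi)); return np.array([[c,s,0],[s,-c,0],[0,0,-1.]])
def delta(T,xyz,psi):
    R=T[:3,:3]; d=R.T@(np.array(xyz,float)-T[:3,3]); r=np.degrees(Ro.from_matrix(R.T@R0(psi)).as_rotvec())
    return d.round(1),r.round(1)
def mk(xyz,psi):
    T=np.eye(4);T[:3,:3]=R0(psi);T[:3,3]=xyz;return T
def plan(T,wps):
    for x,p in wps: print(np.round(x),p,*delta(T,x,p)); T=mk(x,p)
E
python3 - <<'E'
from h import *
s,T=pose(); w=[((228.6,-607.9,360),-69.4)]
ps=[-39,-9,21,46,72]
for b,p in zip([-50,-29,-9,11,29],ps): w.append(((560*np.cos(np.radians(b)),560*np.sin(np.radians(b)),360),p))
plan(T,w)
# level from masks
import pickle
c=cam("top")
for d in spotter.cut_out("top","level"):
    if d["confidence"]<.3: continue
    m=d["pixels"].astype(np.uint8); r=cv2.minAreaRect(cv2.findNonZero(m)); b=[ray(c,p,46)[:2].round() for p in cv2.boxPoints(r)]
    print(d["rect"],ray(c,r[0],43).round(),b)
E
```

```text
[ 229. -608.  360.] -69.4 [-5.000e-01  1.000e-01 -1.662e+02] [ 0. -0.  0.]
[ 360. -429.  360.] -39 [-121.3 -185.9    0. ] [  0.    0.  -30.4]
[ 490. -271.  360.] -9 [   1.8 -204.1    0. ] [  0.   0. -30.]
[553. -88. 360.] 21 [  33.8 -191.5    0. ] [  0.   0. -30.]
[550. 107. 360.] 46 [  66.5 -182.8    0. ] [  0.   0. -25.]
[490. 271. 360.] 72 [  76.8 -157.5    0. ] [  0.   0. -26.]
[216.1, 252.2, 26.6, 43.1] [298. 287.  43.] [array([244., 322.]), array([364., 273.]), array([354., 250.]), array([234., 298.])]
[109.5, 196.7, 89.4, 45.5] [452. 522.  43.] [array([422., 647.]), array([533., 418.]), array([482., 392.]), array([373., 620.])]
```

Emit:
jog_arm:
  deltas:
    - {"dz": -40}
    - {"dz": -80}
    - {"dz": -120}
    - {"dz": -165}
    - {"dz": -165}

```text
validation failed for argument at $.de...
```

Emit:
jog_arm:
  deltas:
    - {"dx": -24, "dy": -33, "rz": -6}
    - {"dx": -48, "dy": -68, "rz": -12}
    - {"dx": -70, "dy": -104, "rz": -18}
    - {"dx": -90, "dy": -140, "rz": -24}
    - {"dx": -110, "dy": -176, "rz": -30}

```text
validation failed for argument at $.de...
```

Emit:
jog_arm:
  deltas:
    - {"dx": 0, "dy": -40, "rz": -6}
    - {"dx": 0, "dy": -80, "rz": -12}
    - {"dx": 0, "dy": -120, "rz": -18}
    - {"dx": 0, "dy": -160, "rz": -24}
    - {"dx": 0, "dy": -200, "rz": -30}

```text
validation failed for argument at $.de...
```

Emit:
jog_arm:
  deltas:
    - {"dx": 0, "dy": 0, "dz": -40, "rx": 0, "ry": 0, "rz": 0, "jaw": 87}
    - {"dx": 0, "dy": 0, "dz": -80, "rx": 0, "ry": 0, "rz": 0, "jaw": 87}
    - {"dx": 0, "dy": 0, "dz": -120, "rx": 0, "ry": 0, "rz": 0, "jaw": 87}
    - {"dx": 0, "dy": 0, "dz": -165, "rx": 0, "ry": 0, "rz": 0, "jaw": 87}

```text
time_s: 1.53
tool_pos: [228.6, -607.9, 357.1]
ee_rot: [-0.0, 0.822, -0.569, -0.0]
force: [0.4, -0.9, 0.5]
grip_width: 0.996
```

Emit:
jog_arm:
  deltas:
    - {"dx": -24, "dy": -33, "dz": 0, "rx": 0, "ry": 0, "rz": -6, "jaw": 87}
    - {"dx": -48, "dy": -68, "dz": 0, "rx": 0, "ry": 0, "rz": -12, "jaw": 87}
    - {"dx": -70, "dy": -104, "dz": 0, "rx": 0, "ry": 0, "rz": -18, "jaw": 87}
    - {"dx": -90, "dy": -140, "dz": 0, "rx": 0, "ry": 0, "rz": -24, "jaw": 87}
    - {"dx": -110, "dy": -176, "dz": 0, "rx": 0, "ry": 0, "rz": -30, "jaw": 87}

```text
time_s: 1.95
tool_pos: [355.2, -441.5, 357.6]
ee_rot: [0.0, 0.942, -0.335, 0.0]
force: [1.2, -0.5, 0.6]
grip_width: 0.997
```

Emit:
jog_arm:
  deltas:
    - {"dx": 0, "dy": -40, "dz": 0, "rx": 0, "ry": 0, "rz": -6, "jaw": 87}
    - {"dx": 0, "dy": -80, "dz": 0, "rx": 0, "ry": 0, "rz": -12, "jaw": 87}
    - {"dx": 0, "dy": -120, "dz": 0, "rx": 0, "ry": 0, "rz": -18, "jaw": 87}
    - {"dx": 0, "dy": -160, "dz": 0, "rx": 0, "ry": 0, "rz": -24, "jaw": 87}
    - {"dx": 0, "dy": -200, "dz": 0, "rx": 0, "ry": 0, "rz": -30, "jaw": 87}

```text
time_s: 2.37
tool_pos: [482.2, -284.6, 357.9]
ee_rot: [0.0, 0.997, -0.077, 0.0]
force: [1.5, -1.2, -0.3]
grip_width: 1.0
```

Emit:
jog_arm:
  deltas:
    - {"dx": 6, "dy": -40, "dz": 0, "rx": 0, "ry": 0, "rz": -6, "jaw": 87}
    - {"dx": 12, "dy": -80, "dz": 0, "rx": 0, "ry": 0, "rz": -12, "jaw": 87}
    - {"dx": 18, "dy": -120, "dz": 0, "rx": 0, "ry": 0, "rz": -18, "jaw": 87}
    - {"dx": 25, "dy": -160, "dz": 0, "rx": 0, "ry": 0, "rz": -24, "jaw": 87}
    - {"dx": 32, "dy": -195, "dz": 0, "rx": 0, "ry": 0, "rz": -30, "jaw": 87}

```text
time_s: 2.78
tool_pos: [544.1, -93.9, 358.2]
ee_rot: [0.001, 0.982, 0.187, 0.001]
force: [0.6, 0.3, 0.3]
grip_width: 1.002
```

Run:
```python
from h import *
c=cam("wrist"); cv2.imwrite("pics/w1.png",c[0]); o=-c[2].T@c[3]; print(o.round(), [ray(c,p,52).round() for p in ((0,0),(640,0),(640,400),(0,400))])
for k,z in (("rest",52),("knob",80),("board",34)):
    for d in spotter.tip_of("wrist",k): print(k,d["position"],d["confidence"],ray(c,d["position"],z).round(1))
for d in spotter.cut_out("wrist","board")[:1]:
    r=cv2.minAreaRect(cv2.findNonZero(d["pixels"].astype(np.uint8))); print([ray(c,p,52).round() for p in cv2.boxPoints(r)])
s,T=pose()
plan(T,[((550,107,360),46),((490,290,330),72)])
```

```text
[520. -32. 549.] [array([-20., -28.,  52.]), array([910., 339.,  52.]), array([1407., -312.,   52.]), array([  60., -840.,   52.])]
rest [330.5, 109.4] 0.7 [520.5  10.8  52. ]
rest [236.5, 275.0] 0.22 [ 463.8 -346.6   52. ]
knob [303.8, 217.4] 0.85 [ 544.5 -177.4   80. ]
knob [443.6, 143.2] 0.56 [714.8  27.9  80. ]
board [350.5, 26.2] 0.82 [502.4 145.5  34. ]
[array([ 463., -222.,   52.]), array([434., 153.,  52.]), array([561., 173.,  52.]), array([ 617., -206.,   52.])]
[550 107 360] 46 [  79.6 -188.5   -2.5] [  0.1   0.  -24.9]
[490 290 330] 72 [  90.  -170.3   30. ] [  0.   0. -26.]
```

View pics/w1.png

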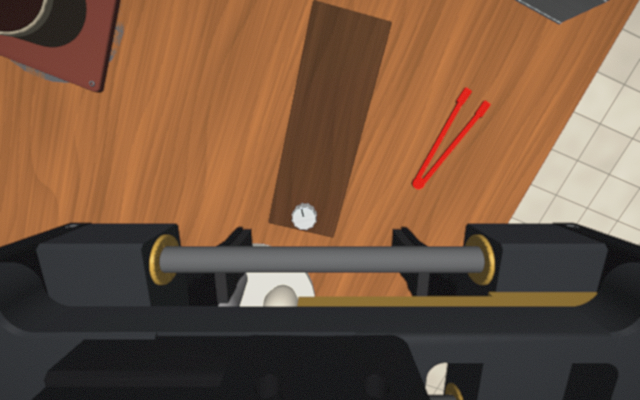

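Emit:
jog_arm:
  deltas:
    - {"dx": 16, "dy": -38, "dz": 0, "rx": 0, "ry": 0, "rz": -5, "jaw": 87}
    - {"dx": 32, "dy": -75, "dz": 0, "rx": 0, "ry": 0, "rz": -10, "jaw": 87}
    - {"dx": 48, "dy": -112, "dz": 0, "rx": 0, "ry": 0, "rz": -15, "jaw": 87}
    - {"dx": 64, "dy": -150, "dz": 0, "rx": 0, "ry": 0, "rz": -20, "jaw": 87}
    - {"dx": 80, "dy": -185, "dz": 0, "rx": 0, "ry": 0, "rz": -25, "jaw": 87}

```text
time_s: 3.45
tool_pos: [551.6, 104.0, 357.8]
ee_rot: [0.001, 0.92, 0.392, 0.0]
force: [1.1, 0.1, -0.4]
grip_width: 0.998
```

Run:
```python
from h import *
c=cam("wrist"); cv2.imwrite("pics/w2.png",c[0]); np.savez("w2.npz",K=c[1],R=c[2],t=c[3])
for k,z in (("level",0),("bubble_mid",40.5)):
    for d in spotter.tip_of("wrist",k): print(k,np.round(d["position"],1),d["confidence"],ray(c,d["position"],z).round(1))
for d in spotter.cut_out("wrist","level"):
    r=cv2.minAreaRect(cv2.findNonZero(d["pixels"].astype(np.uint8))); print(d["rect"],d["confidence"],[ray(c,p,40).round() for p in cv2.boxPoints(r)])
# where expected
p=proj(c,(496,331,46)); print(p); x,y=np.clip(p.astype(int)-[100,75],0,[440,250]); print(x,y)
cv2.imwrite("pics/w2c.png",cv2.resize(c[0][y:y+150,x:x+200],(800,600),interpolation=cv2.INTER_CUBIC))
```

```text
level [391.3  59.7] 0.67 [499.  330.1   0. ]
bubble_mid [396.9  50.4] 0.55 [495.1 332.6  40.5]
[421.1, 4.7, 42.7, 24.1] 0.97 [array([491., 389.,  40.]), array([470., 435.,  40.]), array([514., 457.,  40.]), array([537., 411.,  40.])]
[362.5, 0.8, 63.0, 108.1] 0.83 [array([402., 332.,  40.]), array([418., 370.,  40.]), array([592., 323.,  40.]), array([575., 281.,  40.])]
[397.38262906  50.6553374 ]
297 0
```

View pics/w2c.png

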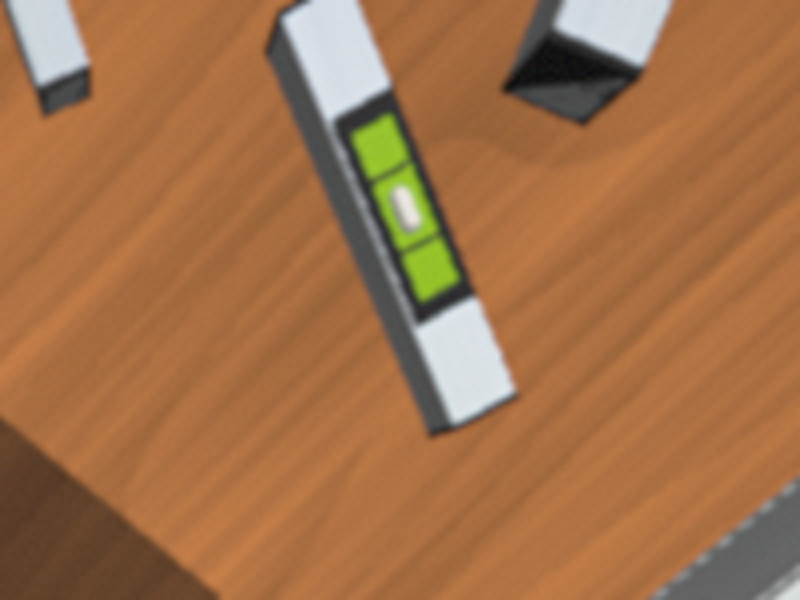

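Run:
```python
from h import *
z=np.load("w2.npz"); c=(None,z["K"],z["R"],z["t"])
f=lambda x,y,h: ray(c,(297+x/4-.4,y/4-.4),h)[:2]
h=[f(*p,46) for p in ((340,120),(395,92),(475,295),(418,322))]; print(np.round(h,1))
ctr=np.mean(h,0); a=(h[0]+h[1]-h[2]-h[3])/2; print("ctr",ctr,"len",np.linalg.norm(a),"yaw",np.degrees(np.arctan2(a[1],a[0])), "w",np.linalg.norm(h[0]-h[1]))
print("end",f(452,427,40),f(517,393,40), f(408,208,40.5))
s,T=pose()
e=(f(452,427,40)+f(517,393,40))/2
u=(e-ctr)/np.linalg.norm(e-ctr); print("enddist",np.linalg.norm(e-ctr),"yaw by end",np.degrees(np.arctan2(u[1],u[0])))
```

```text
[[454.7 332.5]
 [462.5 354.9]
 [543.2 330.5]
 [534.7 306.6]]
ctr [498.77577791 331.13073109] len 84.22028536278195 yaw 162.63677861909795 w 23.75297044831558
end [577.93343951 291.94827005] [586.61837847 321.03444587] [498.40152368 333.51773742]
enddist 87.05958073528305 yaw by end -16.440373325178438
```

Run:
```python
from h import *
s,T=pose(); plan(T,[((522,230,250),61),((499,332,110),73),((499,332,6),73)])
```

```text
[522 230 250] 61 [  70.7 -109.8  107.1] [  0.1   0.1 -15. ]
[499 332 110] 73 [ 78.1 -69.6 140. ] [  0.   0. -12.]
[499 332   6] 73 [  0.   0. 104.] [0. 0. 0.]
```

Emit:
jog_arm:
  deltas:
    - {"dx": 17, "dy": -26, "dz": 25, "rx": 0, "ry": 0, "rz": -4, "jaw": 87}
    - {"dx": 34, "dy": -52, "dz": 50, "rx": 0, "ry": 0, "rz": -8, "jaw": 87}
    - {"dx": 52, "dy": -80, "dz": 78, "rx": 0, "ry": 0, "rz": -12, "jaw": 87}
    - {"dx": 71, "dy": -110, "dz": 107, "rx": 0, "ry": 0, "rz": -15, "jaw": 87}
    - {"dx": 71, "dy": -110, "dz": 107, "rx": 0, "ry": 0, "rz": -15, "jaw": 87}

```text
time_s: 4.07
tool_pos: [518.9, 232.4, 245.7]
ee_rot: [-0.0, 0.86, 0.51, -0.003]
force: [-0.8, -0.5, 0.5]
grip_width: 1.001
```

Emit:
jog_arm:
  deltas:
    - {"dx": 17, "dy": -15, "dz": 30, "rx": 0, "ry": 0, "rz": -4, "jaw": 87}
    - {"dx": 34, "dy": -30, "dz": 60, "rx": 0, "ry": 0, "rz": -8, "jaw": 87}
    - {"dx": 56, "dy": -50, "dz": 95, "rx": 0, "ry": 0, "rz": -12, "jaw": 87}
    - {"dx": 78, "dy": -70, "dz": 130, "rx": 0, "ry": 0, "rz": -12, "jaw": 87}
    - {"dx": 78, "dy": -70, "dz": 140, "rx": 0, "ry": 0, "rz": -12, "jaw": 87}

```text
time_s: 4.48
tool_pos: [492.4, 334.7, 101.9]
ee_rot: [-0.001, 0.803, 0.597, -0.005]
force: [-1.0, -0.3, 0.8]
grip_width: 0.997
```

Run:
```python
from h import *
s,T=pose(); print(s["tool_pos"]); c=cam("wrist"); cv2.imwrite("pics/w3.png",c[0])
a=cam("scene"); cv2.imwrite("pics/s3.png",cv2.resize(a[0][60:260,280:520],(720,600),interpolation=cv2.INTER_CUBIC))
plan(T,[((499,332,110),73),((499,332,6),73)])
```

```text
[492.43228812 334.67207501 101.85038001]
[499 332 110] 73 [-0.7  7.  -8.2] [-0.4  0.3  0.3]
[499 332   6] 73 [  0.   0. 104.] [0. 0. 0.]
```

View pics/w3.png

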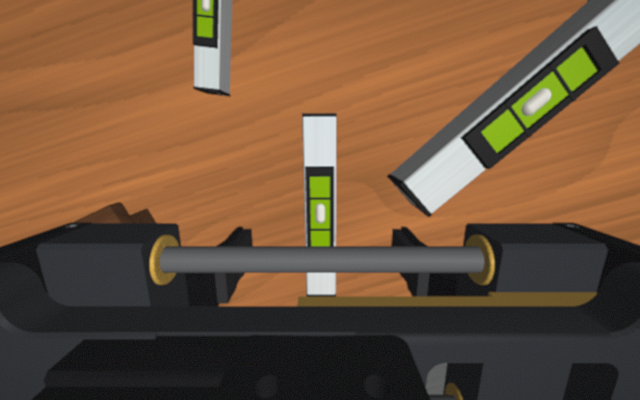

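Run:
```python
from h import *
s,T=pose(); c=cam("wrist")
for p,z in (((319.5,114),40),((321.5,296),40),((319,167),46),((320,213),40.5)): X=ray(c,p,z); print(X.round(1),tool(T,X).round(1))
```

```text
[413.4 353.9  40. ] [ -1.4 -82.4  62.9   1. ]
[584.6 303.9  40. ] [ 0.3 95.9 61.5  1. ]
[456.9 340.3  46. ] [ -1.9 -36.9  56.5   1. ]
[499.4 328.3  40.5] [-1.1  7.3 61.7  1. ]
```

Emit:
jog_arm:
  deltas:
    - {"dx": -0.6, "dy": 7, "dz": 15, "rx": -0.4, "ry": 0.3, "rz": 0, "jaw": 87}
    - {"dx": -0.6, "dy": 7, "dz": 40, "rx": -0.4, "ry": 0.3, "rz": 0, "jaw": 87}
    - {"dx": -0.6, "dy": 7, "dz": 65, "rx": -0.4, "ry": 0.3, "rz": 0, "jaw": 87}
    - {"dx": -0.6, "dy": 7, "dz": 83, "rx": -0.4, "ry": 0.3, "rz": 0, "jaw": 87}
    - {"dx": -0.6, "dy": 7, "dz": 92, "rx": -0.4, "ry": 0.3, "rz": 0, "jaw": 87}

```text
time_s: 5.05
tool_pos: [502.8, 325.1, 11.9]
ee_rot: [0.002, 0.805, 0.594, -0.001]
force: [0.2, -0.1, 0.6]
grip_width: 0.997
```

Emit:
jog_arm:
  deltas:
    - {"dx": 0, "dy": 0, "dz": 0, "rx": 0, "ry": 0, "rz": 0, "jaw": 50}
    - {"dx": 0, "dy": 0, "dz": 0, "rx": 0, "ry": 0, "rz": 0, "jaw": 15}
    - {"dx": 0, "dy": 0, "dz": 0, "rx": 0, "ry": 0, "rz": 0, "jaw": 15}
    - {"dx": 0, "dy": 0, "dz": 0, "rx": 0, "ry": 0, "rz": 0, "jaw": 15}
    - {"dx": 0, "dy": 0, "dz": 0, "rx": 0, "ry": 0, "rz": 0, "jaw": 15}
  grip_force: 30

```text
time_s: 5.47
tool_pos: [503.6, 325.5, 13.2]
ee_rot: [0.002, 0.805, 0.593, 0.0]
force: [-0.4, 0.1, 0.2]
grip_width: 0.709
```

Emit:
jog_arm:
  deltas:
    - {"dx": 0, "dy": 0, "dz": 0, "rx": 0, "ry": 0, "rz": 0, "jaw": 15}
    - {"dx": 0, "dy": 0, "dz": 0, "rx": 0, "ry": 0, "rz": 0, "jaw": 15}
    - {"dx": 0, "dy": 0, "dz": 0, "rx": 0, "ry": 0, "rz": 0, "jaw": 15}

```text
time_s: 5.72
tool_pos: [503.7, 325.7, 13.5]
ee_rot: [0.002, 0.805, 0.594, 0.001]
force: [-0.7, -0.6, -1.0]
grip_width: 0.478
```

Emit:
jog_arm:
  deltas:
    - {"dx": 0, "dy": -4, "dz": 6, "rx": 0, "ry": 0, "rz": 0, "jaw": 15}
    - {"dx": 0, "dy": -4, "dz": 6, "rx": 0, "ry": 0, "rz": 0, "jaw": 15}
    - {"dx": 0, "dy": -4, "dz": 6, "rx": 0, "ry": 0, "rz": 0, "jaw": 15}
    - {"dx": 0, "dy": -4, "dz": 6, "rx": 0, "ry": 0, "rz": 0, "jaw": 15}
    - {"dx": 0, "dy": -4, "dz": 6, "rx": 0, "ry": 0, "rz": 0, "jaw": 15}

```text
time_s: 6.13
tool_pos: [499.5, 326.4, 7.0]
ee_rot: [0.002, 0.805, 0.594, 0.0]
force: [-0.3, 0.2, -3.3]
grip_width: 0.337
```

Emit:
jog_arm:
  deltas:
    - {"dx": 0, "dy": 0, "dz": 0, "rx": 0, "ry": 0, "rz": 0, "jaw": 15}
    - {"dx": 0, "dy": 0, "dz": 0, "rx": 0, "ry": 0, "rz": 0, "jaw": 15}
    - {"dx": 0, "dy": 0, "dz": 0, "rx": 0, "ry": 0, "rz": 0, "jaw": 15}

```text
time_s: 6.38
tool_pos: [499.5, 326.2, 6.9]
ee_rot: [0.002, 0.805, 0.593, -0.0]
force: [-0.1, -0.5, -2.7]
grip_width: 0.336
```

Run:
```python
from h import *
s,T=pose(); print(s["tool_pos"],s["grip_width"],s["force"],T[:3,2])
c=cam("top"); 
r=[]
for d in spotter.tip_of("top","rest")[:1]+spotter.tip_of("top","knob")[:1]+spotter.tip_of("top","board")[:1]: print(d["position"])
d=spotter.cut_out("top","board")[0]; q=cv2.minAreaRect(cv2.findNonZero(d["pixels"].astype(np.uint8))); b=np.array([ray(c,p,50)[:2] for p in cv2.boxPoints(q)]); print(b.round(),b.mean(0),d["confidence"])
```

```text
[499.4758735  326.18658907   6.88304972] 0.3363817130358555 [-0.08163156 -0.52994902 -2.71539438] [ 0.00250624 -0.00381437 -0.99998958]
[325.6, 196.7]
[396.2, 187.2]
[284.7, 206.2]
[[ 562.  169.]
 [ 614. -211.]
 [ 482. -223.]
 [ 432.  150.]] [522.3308293  -28.80615317] 0.67
```

Run:
```python
from h import *
s,T=pose(); plan(T,[((500,326,147),72.8),((520,170,147),40),((519,13,110),8)])
```

```text
[500 326 147] 72.8 [  -0.5    1.  -140. ] [0.2 0.2 0. ]
[520 170 147] 40 [-143.1   65.2    0. ] [ 0.   0.  32.8]
[519  13 110] 8 [-101.7  119.6   37. ] [ 0.  0. 32.]
```

Emit:
jog_arm:
  deltas:
    - {"dx": 0, "dy": 0, "dz": -25, "rx": 0, "ry": 0, "rz": 0, "jaw": 15}
    - {"dx": 0, "dy": 0, "dz": -55, "rx": 0, "ry": 0, "rz": 0, "jaw": 15}
    - {"dx": 0, "dy": 0, "dz": -85, "rx": 0, "ry": 0, "rz": 0, "jaw": 15}
    - {"dx": 0, "dy": 0, "dz": -115, "rx": 0, "ry": 0, "rz": 0, "jaw": 15}
    - {"dx": 0, "dy": 0, "dz": -140, "rx": 0, "ry": 0, "rz": 0, "jaw": 15}

```text
time_s: 7.05
tool_pos: [499.2, 327.2, 149.2]
ee_rot: [0.002, 0.805, 0.594, 0.001]
force: [0.3, 1.3, -3.3]
grip_width: 0.34
```

Emit:
jog_arm:
  deltas:
    - {"dx": -28, "dy": 12, "dz": 0, "rx": 0, "ry": 0, "rz": 6.5, "jaw": 15}
    - {"dx": -57, "dy": 25, "dz": 0, "rx": 0, "ry": 0, "rz": 13, "jaw": 15}
    - {"dx": -86, "dy": 39, "dz": 0, "rx": 0, "ry": 0, "rz": 19.5, "jaw": 15}
    - {"dx": -115, "dy": 52, "dz": 0, "rx": 0, "ry": 0, "rz": 26, "jaw": 15}
    - {"dx": -143, "dy": 65, "dz": 0, "rx": 0, "ry": 0, "rz": 32.8, "jaw": 15}

```text
time_s: 7.47
tool_pos: [519.0, 169.7, 149.9]
ee_rot: [0.002, 0.941, 0.34, 0.001]
force: [0.1, -0.9, -3.1]
grip_width: 0.341
```

Emit:
jog_arm:
  deltas:
    - {"dx": -22, "dy": 24, "dz": 0, "rx": 0, "ry": 0, "rz": 6.5, "jaw": 15}
    - {"dx": -44, "dy": 49, "dz": 0, "rx": 0, "ry": 0, "rz": 13, "jaw": 15}
    - {"dx": -65, "dy": 75, "dz": 0, "rx": 0, "ry": 0, "rz": 19.5, "jaw": 15}
    - {"dx": -84, "dy": 98, "dz": 0, "rx": 0, "ry": 0, "rz": 26, "jaw": 15}
    - {"dx": -102, "dy": 120, "dz": 10, "rx": 0, "ry": 0, "rz": 32, "jaw": 15}

```text
time_s: 7.88
tool_pos: [518.1, 10.4, 142.2]
ee_rot: [0.002, 0.998, 0.064, 0.004]
force: [1.4, 0.5, -3.0]
grip_width: 0.335
```

Run:
```python
from h import *
s,T=pose(); print(s["tool_pos"],s["force"],s["joints"]); plan(T,[((519,13,80),7.7),((519,13,58),7.7)])
```

```text
[518.09601452  10.39907683 142.1722632 ] [ 1.40982671  0.47452241 -3.04726285] [ 0.39220616  0.13370486 -0.53884509  1.83449266  0.07914961  1.18647747
 -0.043539  ]
[519  13  80] 7.7 [ 0.8 -2.8 62.2] [ 0.3 -0.4 -0.3]
[519  13  58] 7.7 [ 0.  0. 22.] [0. 0. 0.]
```

Emit:
jog_arm:
  deltas:
    - {"dx": 1, "dy": -3, "dz": 15, "rx": 0.3, "ry": -0.4, "rz": -0.3, "jaw": 15}
    - {"dx": 1, "dy": -3, "dz": 35, "rx": 0.3, "ry": -0.4, "rz": -0.3, "jaw": 15}
    - {"dx": 1, "dy": -3, "dz": 55, "rx": 0.3, "ry": -0.4, "rz": -0.3, "jaw": 15}
    - {"dx": 1, "dy": -3, "dz": 70, "rx": 0.3, "ry": -0.4, "rz": -0.3, "jaw": 15}
    - {"dx": 1, "dy": -3, "dz": 75, "rx": 0.3, "ry": -0.4, "rz": -0.3, "jaw": 15}

```text
time_s: 8.3
tool_pos: [517.5, 13.4, 64.6]
ee_rot: [-0.0, 0.998, 0.067, -0.002]
force: [-0.2, -0.5, -4.9]
grip_width: 0.339
```

Emit:
jog_arm:
  deltas:
    - {"dx": 0, "dy": 0, "dz": 2, "rx": 0, "ry": 0, "rz": 0, "jaw": 15}
    - {"dx": 0, "dy": 0, "dz": 4, "rx": 0, "ry": 0, "rz": 0, "jaw": 15}
    - {"dx": 0, "dy": 0, "dz": 4, "rx": 0, "ry": 0, "rz": 0, "jaw": 15}

```text
time_s: 8.55
tool_pos: [517.7, 13.6, 61.0]
ee_rot: [-0.0, 0.998, 0.067, -0.002]
force: [0.1, 0.4, -3.5]
grip_width: 0.336
```

Emit:
jog_arm:
  deltas:
    - {"dx": 0, "dy": 0, "dz": 1, "rx": 0, "ry": 0, "rz": 0, "jaw": 15}
    - {"dx": 0, "dy": 0, "dz": 2, "rx": 0, "ry": 0, "rz": 0, "jaw": 15}
    - {"dx": 0, "dy": 0, "dz": 2.5, "rx": 0, "ry": 0, "rz": 0, "jaw": 15}
    - {"dx": 0, "dy": 0, "dz": 2.5, "rx": 0, "ry": 0, "rz": 0, "jaw": 15}

```text
time_s: 8.88
tool_pos: [518.0, 13.6, 58.8]
ee_rot: [-0.0, 0.998, 0.067, -0.001]
force: [0.4, 0.3, -2.1]
grip_width: 0.336
```

Emit:
jog_arm:
  deltas:
    - {"dx": 0, "dy": 0, "dz": 0.8, "rx": 0, "ry": 0, "rz": 0, "jaw": 15}
    - {"dx": 0, "dy": 0, "dz": 1.5, "rx": 0, "ry": 0, "rz": 0, "jaw": 15}
    - {"dx": 0, "dy": 0, "dz": 1.5, "rx": 0, "ry": 0, "rz": 0, "jaw": 15}

```text
time_s: 9.13
tool_pos: [518.4, 13.4, 57.9]
ee_rot: [-0.0, 0.998, 0.067, -0.001]
force: [-1.3, -0.9, 3.1]
grip_width: 0.337
```

Emit:
jog_arm:
  deltas:
    - {"dx": 0, "dy": 0, "dz": 0, "rx": 0, "ry": 0, "rz": 0, "jaw": 40}
    - {"dx": 0, "dy": 0, "dz": 0, "rx": 0, "ry": 0, "rz": 0, "jaw": 87}
    - {"dx": 0, "dy": 0, "dz": 0, "rx": 0, "ry": 0, "rz": 0, "jaw": 87}
    - {"dx": 0, "dy": 0, "dz": 0, "rx": 0, "ry": 0, "rz": 0, "jaw": 87}
    - {"dx": 0, "dy": 0, "dz": 0, "rx": 0, "ry": 0, "rz": 0, "jaw": 87}

```text
time_s: 9.55
tool_pos: [518.4, 13.5, 57.9]
ee_rot: [-0.0, 0.998, 0.067, -0.001]
force: [0.4, 0.8, -0.6]
grip_width: 0.628
```

Emit:
jog_arm:
  deltas:
    - {"dx": 0, "dy": 0, "dz": 0, "rx": 0, "ry": 0, "rz": 0, "jaw": 87}
    - {"dx": 0, "dy": 0, "dz": 0, "rx": 0, "ry": 0, "rz": 0, "jaw": 87}

```text
time_s: 9.72
tool_pos: [518.3, 13.5, 57.8]
ee_rot: [-0.0, 0.998, 0.067, -0.001]
force: [0.2, 0.1, 0.0]
grip_width: 0.78
```

Emit:
jog_arm:
  deltas:
    - {"dx": 0, "dy": 0, "dz": -15, "rx": 0, "ry": 0, "rz": 0, "jaw": 87}
    - {"dx": 0, "dy": 0, "dz": -40, "rx": 0, "ry": 0, "rz": 0, "jaw": 87}
    - {"dx": 0, "dy": 0, "dz": -75, "rx": 0, "ry": 0, "rz": 0, "jaw": 87}
    - {"dx": 0, "dy": 0, "dz": -115, "rx": 0, "ry": 0, "rz": 0, "jaw": 87}
    - {"dx": 0, "dy": 0, "dz": -150, "rx": 0, "ry": 0, "rz": 0, "jaw": 87}

```text
time_s: 10.13
tool_pos: [518.5, 13.6, 210.0]
ee_rot: [-0.0, 0.998, 0.068, -0.001]
force: [0.5, 1.4, 0.8]
grip_width: 0.993
```

Run:
```python
from h import *
s,T=pose(); print(s["tool_pos"],s["grip_width"],s["force"]); c=cam("wrist"); cv2.imwrite("pics/w4.png",c[0])
t=cam("top"); cv2.imwrite("pics/t4.png",cv2.resize(t[0][150:260,240:420],(720,440),interpolation=cv2.INTER_CUBIC))
for n,k in (("top",t),("scene",cam("scene"))):
  for f,z in (("level",52),("bubble_mid",92),("knob",80)):
    for d in spotter.tip_of(n,f): print(n,f,d["position"],d["confidence"],ray(k,d["position"],z).round(1))
```

```text
[518.47167782  13.64819377 210.04763881] 0.9925933756065171 [0.49303948 1.40814232 0.8193528 ]
top level [156.5, 218.8] 0.71 [455.5 509.2  52. ]
top level [229.5, 271.5] 0.63 [304.7 288.6  52. ]
top bubble_mid [148.3, 219.7] 0.53 [446.7 516.9  92. ]
top knob [395.2, 184.3] 0.68 [ 554.7 -186.3   80. ]
scene level [320.3, 204.1] 0.74 [522.6  20.   52. ]
scene level [425.1, 120.8] 0.64 [477.9 483.2  52. ]
scene level [341.7, 127.7] 0.52 [335.2 261.6  52. ]
scene knob [269.9, 241.4] 0.54 [ 549.7 -167.5   80. ]
```

View pics/t4.png

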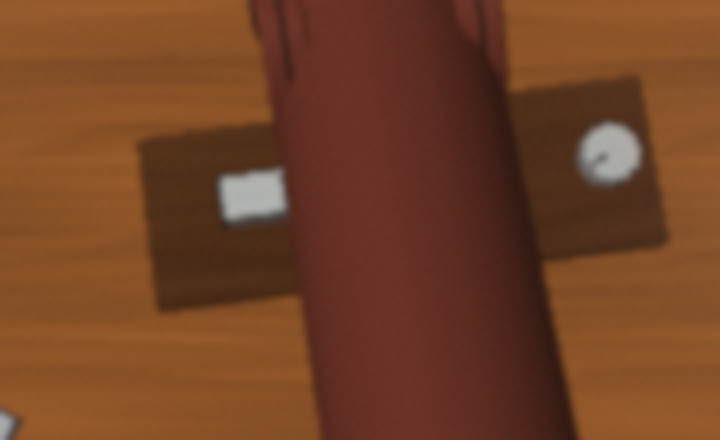

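```bash
cat >> h.py <<'E'
A=np.radians(97.7); UY=np.array([np.cos(A),np.sin(A)]); UX=np.array([UY[1],-UY[0]])
def rect(c,ctr,z=97,L=60,W=22,s=6):
    "top face patch: image right = board +y, down = board +x"
    dst=np.float32([[0,0],[2*L*s,0],[2*L*s,2*W*s],[0,2*W*s]])
    src=np.float32([proj(c,[*(np.array(ctr)+a*L*UY+b*W*UX),z]) for a,b in ((-1,-1),(1,-1),(1,1),(-1,1))])
    return cv2.warpPerspective(c[0],cv2.getPerspectiveTransform(src,dst),(2*L*s,2*W*s),flags=cv2.INTER_CUBIC)
E
python3 - <<'E'
from h import *
c=cam("wrist"); t=cam("top"); k=cam("scene")
a=[rect(x,(518,14)) for x in (c,k)]; cv2.imwrite("pics/r5.png",np.vstack(a))
X=ray(t,(392.75,188.25),91); print("knob",X)
s,T=pose(); plan(T,[((535,-80,200),35),((543,-176,130),50),((543,-176,66),50)])
E
```

```text
knob [ 540.37466017 -177.05640936   91.        ]
[535 -80 200] 35 [ 4.  94.8  7.1] [ -0.1   0.2 -27.3]
[ 543 -176  130] 50 [-48.5  83.2  70. ] [  0.   0. -15.]
[ 543 -176   66] 50 [ 0.  0. 64.] [0. 0. 0.]
```

View pics/r5.png

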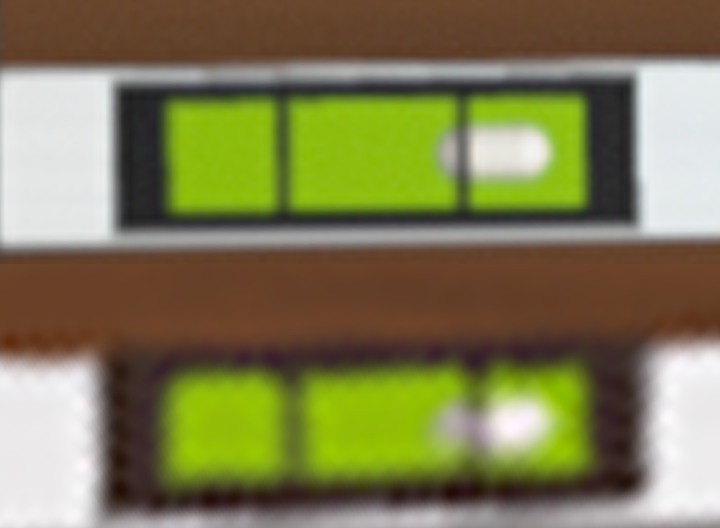

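Wrist view (upper strip): lines at columns 284 and 462, bubble 440–552, so about +20 mm toward +y; the scene view gives about 18. That means about 1.95 rad of clockwise turning.

Emit:
jog_arm:
  deltas:
    - {"dx": 0, "dy": 20, "dz": 0, "rx": 0, "ry": 0, "rz": -6, "jaw": 87}
    - {"dx": 1, "dy": 40, "dz": 0, "rx": 0, "ry": 0, "rz": -12, "jaw": 87}
    - {"dx": 2, "dy": 60, "dz": 0, "rx": 0, "ry": 0, "rz": -18, "jaw": 87}
    - {"dx": 3, "dy": 80, "dz": 4, "rx": 0, "ry": 0, "rz": -24, "jaw": 87}
    - {"dx": 4, "dy": 95, "dz": 7, "rx": 0, "ry": 0, "rz": -27, "jaw": 87}

```text
time_s: 11.15
tool_pos: [535.1, -82.0, 199.7]
ee_rot: [-0.001, 0.954, 0.301, -0.002]
force: [-0.6, -0.1, 0.1]
grip_width: 0.996
```

Emit:
jog_arm:
  deltas:
    - {"dx": -12, "dy": 20, "dz": 15, "rx": 0, "ry": 0, "rz": -4, "jaw": 87}
    - {"dx": -24, "dy": 40, "dz": 30, "rx": 0, "ry": 0, "rz": -8, "jaw": 87}
    - {"dx": -36, "dy": 62, "dz": 45, "rx": 0, "ry": 0, "rz": -12, "jaw": 87}
    - {"dx": -48, "dy": 83, "dz": 55, "rx": 0, "ry": 0, "rz": -15, "jaw": 87}
    - {"dx": -48, "dy": 83, "dz": 55, "rx": 0, "ry": 0, "rz": -15, "jaw": 87}

```text
time_s: 11.57
tool_pos: [541.0, -183.3, 141.5]
ee_rot: [-0.002, 0.907, 0.421, -0.004]
force: [-0.7, -0.3, 0.1]
grip_width: 0.996
```

Run:
```python
from h import *
s,T=pose(); print(s["tool_pos"],s["force"]); c=cam("wrist"); cv2.imwrite("pics/w6.png",c[0]); np.savez("w6.npz",K=c[1],R=c[2],t=c[3],T=T)
for d in spotter.tip_of("wrist","knob"): X=ray(c,d["position"],75); print(d,X,tool(T,X))
for d in spotter.cut_out("wrist","knob"): print(d["rect"],d["confidence"])
plan(T,[((542.5,-176.5,60),50)])
```

```text
[ 541.01977022 -183.27954279  141.45883892] [-0.70524739 -0.32083815  0.08033248]
{'position': [330.6, 201.8], 'confidence': 0.69} [ 544.39778376 -174.47494596   75.        ] [ 9.26778017 -2.70509058 66.42665058  1.        ]
[305.3, 180.4, 43.8, 46.7] 0.59
[ 542. -176.   60.] 50 [ 6.6 -2.8 81.4] [-0.3  0.3 -0.2]
```

View pics/w6.png

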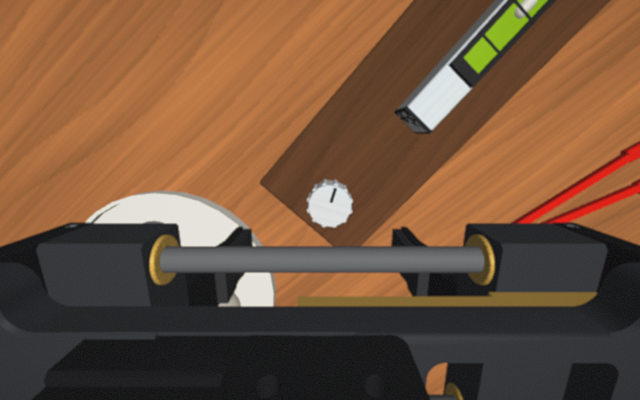

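Run:
```python
from h import *
z=np.load("w6.npz"); c=(None,z["K"],z["R"],z["t"]); 
for p,h in (((330,202),89),((331,201.8),75)): X=ray(c,p,h); print(X,tool(z["T"],X))
```

```text
[ 541.37551601 -173.14862555   89.        ] [ 8.25562119 -5.95285733 52.45092972  1.        ]
[ 544.64445622 -174.18215311   75.        ] [ 9.65062541 -2.70548776 66.42457289  1.        ]
```

Emit:
jog_arm:
  deltas:
    - {"dx": 8.8, "dy": -4, "dz": 5, "rx": -0.3, "ry": 0.3, "rz": 0, "jaw": 87}
    - {"dx": 8.8, "dy": -4, "dz": 25, "rx": -0.3, "ry": 0.3, "rz": 0, "jaw": 87}
    - {"dx": 8.8, "dy": -4, "dz": 50, "rx": -0.3, "ry": 0.3, "rz": 0, "jaw": 87}
    - {"dx": 8.8, "dy": -4, "dz": 72, "rx": -0.3, "ry": 0.3, "rz": 0, "jaw": 87}
    - {"dx": 8.8, "dy": -4, "dz": 80, "rx": -0.3, "ry": 0.3, "rz": 0, "jaw": 87}

```text
time_s: 12.13
tool_pos: [544.2, -165.0, 61.8]
ee_rot: [-0.001, 0.906, 0.423, 0.001]
force: [-0.6, 0.1, 0.2]
grip_width: 1.0
```

Emit:
jog_arm:
  deltas:
    - {"dx": 0, "dy": 0, "dz": 0, "rx": 0, "ry": 0, "rz": 0, "jaw": 60}
    - {"dx": 0, "dy": 0, "dz": 0, "rx": 0, "ry": 0, "rz": 0, "jaw": 50}
    - {"dx": 0, "dy": 0, "dz": 0, "rx": 0, "ry": 0, "rz": 0, "jaw": 50}
    - {"dx": 0, "dy": 0, "dz": 0, "rx": 0, "ry": 0, "rz": 0, "jaw": 50}

```text
time_s: 12.47
tool_pos: [545.2, -164.9, 63.3]
ee_rot: [-0.0, 0.906, 0.423, 0.002]
force: [0.1, 0.2, 0.8]
grip_width: 0.778
```

Run:
```python
from h import *
s,T=pose(); print(s["tool_pos"],s["force"],s["torque"],s["grip_width"]*87,T[:3,2]); print(delta(T,(543,-174.5,60),50))
```

```text
[ 545.23293833 -164.94322122   63.28353719] [0.09962151 0.21287452 0.75911901] [ 0.04480924 -0.16117997 -0.0241762 ] 67.68120726358852 [ 0.00295803  0.00247917 -0.99999255]
(array([-8.8,  4.4,  3.3]), array([ 0. , -0.2,  0.1]))
```

Emit:
jog_arm:
  deltas:
    - {"dx": -4.5, "dy": 2.5, "dz": 2, "rx": 0, "ry": 0, "rz": 0, "jaw": 60}
    - {"dx": -8.8, "dy": 4.8, "dz": 3, "rx": 0, "ry": 0, "rz": 0, "jaw": 60}
    - {"dx": -8.8, "dy": 4.8, "dz": 3, "rx": 0, "ry": 0, "rz": 0, "jaw": 60}
    - {"dx": -8.8, "dy": 4.8, "dz": 3, "rx": 0, "ry": 0, "rz": 0, "jaw": 60}

```text
time_s: 12.8
tool_pos: [543.1, -175.6, 60.4]
ee_rot: [-0.0, 0.906, 0.423, 0.002]
force: [0.6, -0.1, 0.5]
grip_width: 0.693
```

Run:
```python
from h import *
s,T=pose(); print(s["tool_pos"],s["force"],s["grip_width"]*87); print(delta(T,(543,-175,60),50)); c=cam("wrist"); cv2.imwrite("pics/w7.png",c[0][120:320,160:480])
for d in spotter.tip_of("wrist","knob"): X=ray(c,d["position"],75); print(d,X,tool(T,X))
```

```text
[ 543.13480842 -175.57980022   60.37283977] [ 0.62215946 -0.13533968  0.52302713] 60.321754605755366
(array([ 0.4, -0.5,  0.4]), array([ 0.1, -0.2,  0. ]))
{'position': [321.0, 234.6], 'confidence': 0.6} [ 543.3886073  -175.56925591   75.        ] [  0.22502309   0.20074764 -14.62625744   1.        ]
```

View pics/w7.png

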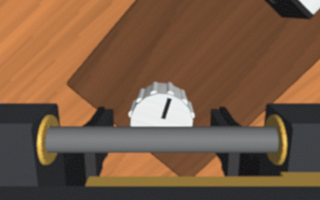

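The knob sits centred between the fingers at (321,235) in the full picture. Closing now.

Emit:
jog_arm:
  deltas:
    - {"dx": 0, "dy": 0, "dz": 0, "rx": 0, "ry": 0, "rz": 0, "jaw": 30}
    - {"dx": 0, "dy": 0, "dz": 0, "rx": 0, "ry": 0, "rz": 0, "jaw": 30}
    - {"dx": 0, "dy": 0, "dz": 0, "rx": 0, "ry": 0, "rz": 0, "jaw": 30}
    - {"dx": 0, "dy": 0, "dz": 0, "rx": 0, "ry": 0, "rz": 0, "jaw": 30}
    - {"dx": 0, "dy": 0, "dz": 0, "rx": 0, "ry": 0, "rz": 0, "jaw": 30}
  grip_force: 25

```text
time_s: 13.32
tool_pos: [543.2, -175.2, 60.7]
ee_rot: [-0.0, 0.906, 0.423, 0.002]
force: [-6.3, -4.0, 13.1]
grip_width: 0.401
```

Emit:
jog_arm:
  deltas:
    - {"dx": 0, "dy": 0, "dz": 0, "rx": 0, "ry": 0, "rz": 0, "jaw": 30}
    - {"dx": 0, "dy": 0, "dz": -0.3, "rx": 0, "ry": 0, "rz": 5, "jaw": 30}
    - {"dx": 0, "dy": 0, "dz": -0.5, "rx": 0, "ry": 0, "rz": 10, "jaw": 30}
    - {"dx": 0, "dy": 0, "dz": -0.8, "rx": 0, "ry": 0, "rz": 15, "jaw": 30}
    - {"dx": 0, "dy": 0, "dz": -0.8, "rx": 0, "ry": 0, "rz": 15, "jaw": 30}

```text
time_s: 13.73
tool_pos: [543.3, -175.1, 61.7]
ee_rot: [-0.0, 0.954, 0.299, 0.002]
force: [0.4, -0.4, 0.0]
grip_width: 0.343
```

Run:
```python
from h import *
s,T=pose(); print(s["tool_pos"],s["force"],s["torque"],s["grip_width"]*87,np.degrees(np.arctan2(T[1,0],T[0,0])),T[:3,2])
```

```text
[ 543.34459515 -175.11018528   61.65434498] [ 0.39517958 -0.42631354  0.04023069] [-0.02084886 -0.14655538 -0.03531314] 29.88267007798185 34.83048178926074 [ 0.00314097  0.00187846 -0.9999933 ]
```

Run:
```python
from h import *
c=cam("wrist"); k=cam("scene")
a=cv2.resize(c[0][100:300,160:480],(640,400),interpolation=cv2.INTER_CUBIC); b=cv2.resize(k[0][190:280,220:364],(640,400),interpolation=cv2.INTER_CUBIC)
a=cv2.resize(a,(400,250)); b=cv2.resize(b,(400,250)); cv2.imwrite("pics/w8.png",cv2.resize(np.hstack([a,b]),(800,250)))
```

```text
(no output)
```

View pics/w8.png

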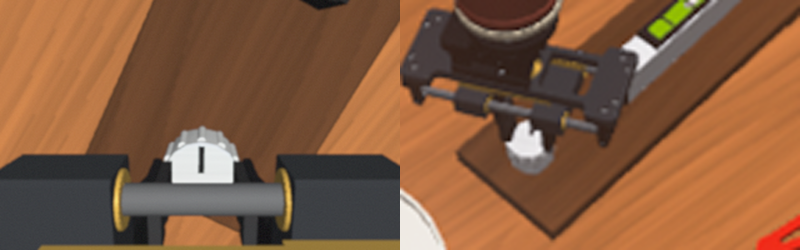

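Run:
```python
from h import *
s,T=pose(); c=cam("wrist"); print(c[1]); o=-c[2].T@c[3]; print("cam in tool",tool(T,o))
g=cv2.cvtColor(c[0],cv2.COLOR_BGR2GRAY); m=(g[195:246,270:370]>175)
for i in range(0,51,4):
    q=np.flatnonzero(m[i]); print(195+i, (q.min()+270,q.max()+270,len(q)) if len(q) else None)
for z in (70,80,90,95): print(z,[tool(T,ray(c,p,z)).round(1)[:3] for p in ((320,214),(290,240),(350,240))])
```

```text
[[276.68625899   0.         321.5686641 ]
 [  0.         276.68625899 203.51365251]
 [  0.           0.           1.        ]]
cam in tool [   0.70075861  -66.07824818 -190.78782725    1.        ]
195 None
199 None
203 None
207 None
211 (np.int64(318), np.int64(325), 8)
215 (np.int64(303), np.int64(339), 37)
219 (np.int64(303), np.int64(340), 33)
223 (np.int64(294), np.int64(344), 44)
227 (np.int64(292), np.int64(350), 54)
231 (np.int64(298), np.int64(345), 43)
235 (np.int64(298), np.int64(345), 43)
239 (np.int64(298), np.int64(345), 48)
243 (np.int64(298), np.int64(345), 48)
70 [array([ -0.4, -12.7,  -8.5]), array([-21.5,   6.3,  -8.5]), array([20.7,  6.4, -8.4])]
80 [array([ -0.3, -15.6, -18.5]), array([-20.2,   2.4, -18.5]), array([ 19.6,   2.4, -18.4])]
90 [array([ -0.2, -18.5, -28.5]), array([-19. ,  -1.6, -28.5]), array([ 18.5,  -1.6, -28.4])]
95 [array([ -0.2, -20. , -33.5]), array([-18.4,  -3.6, -33.5]), array([ 18. ,  -3.5, -33.4])]
```

Run:
```python
from h import *
c=cam("wrist"); k=cam("scene"); p=proj(k,(543,-175,80)).astype(int); print(p, proj(k,(543,-175,61.7)),proj(k,(543,-175,89)))
a=cv2.resize(c[0][190:280,240:400],(800,450),interpolation=cv2.INTER_CUBIC)[:300]; b=cv2.resize(k[0][p[1]-25:p[1]+20,p[0]-60:p[0]+60],(800,300),interpolation=cv2.INTER_CUBIC)
cv2.imwrite("pics/w9.png",np.vstack([a,b]))
```

```text
[265 241] [266.50109778 245.22072216] [265.63585115 239.26242933]
```

View pics/w9.png

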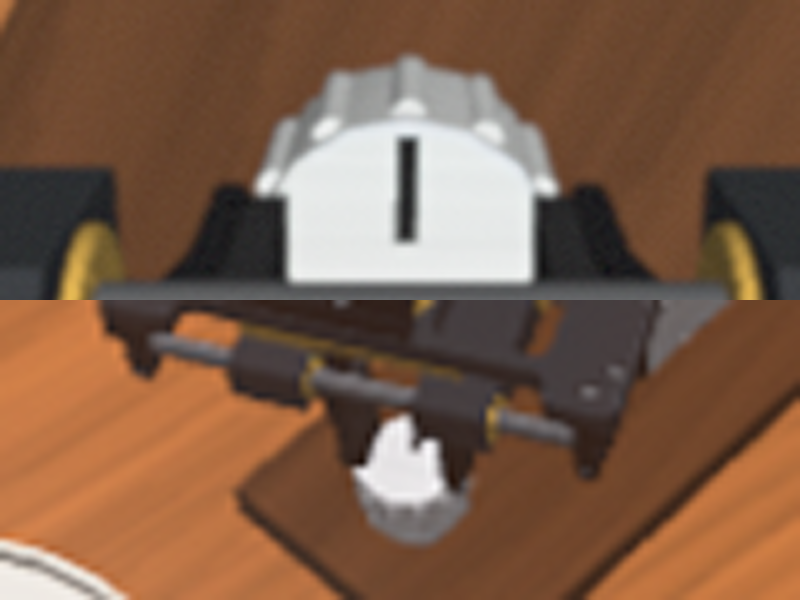

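Emit:
jog_arm:
  deltas:
    - {"dx": 0, "dy": 0, "dz": 0, "rx": 0, "ry": 0, "rz": 0, "jaw": 20}
    - {"dx": 0, "dy": 0, "dz": 0, "rx": 0, "ry": 0, "rz": 0, "jaw": 10}
    - {"dx": 0, "dy": 0, "dz": 0, "rx": 0, "ry": 0, "rz": 0, "jaw": 10}
    - {"dx": 0, "dy": 0, "dz": 0, "rx": 0, "ry": 0, "rz": 0, "jaw": 10}
  grip_force: 25

```text
time_s: 14.32
tool_pos: [543.2, -175.2, 61.5]
ee_rot: [-0.001, 0.953, 0.302, 0.002]
force: [0.6, -1.0, -0.3]
grip_width: 0.152
```

Run:
```python
from h import *
s,T=pose(); print(s["tool_pos"],s["force"],s["torque"],s["grip_width"]*87)
c=cam("wrist"); g=cv2.cvtColor(c[0],cv2.COLOR_BGR2GRAY); print([(r,np.flatnonzero(g[r,270:370]>170)[[0,-1]]+270) for r in (223,227,231,235,241)])
print("bubble strips saved"); cv2.imwrite("pics/w10.png",c[0])
```

```text
[ 543.18308307 -175.22563208   61.47046723] [ 0.55512837 -0.97965343 -0.29564247] [ 0.02696023 -0.15730302 -0.04839998] 13.20462360284978
[(223, array([294, 344])), (227, array([292, 350])), (231, array([293, 349])), (235, array([291, 350])), (241, array([312, 353]))]
bubble strips saved
```

Emit:
jog_arm:
  deltas:
    - {"dx": 0, "dy": 0, "dz": 0, "rx": 0, "ry": 0, "rz": 0, "jaw": 60}
    - {"dx": 0, "dy": 0, "dz": 0, "rx": 0, "ry": 0, "rz": 0, "jaw": 60}
    - {"dx": 0, "dy": 0, "dz": 0, "rx": 0, "ry": 0, "rz": 0, "jaw": 60}
    - {"dx": 0, "dy": 0, "dz": 0, "rx": 0, "ry": 0, "rz": 0, "jaw": 60}
  grip_force: 15

```text
time_s: 14.7
tool_pos: [543.2, -175.2, 61.4]
ee_rot: [-0.001, 0.953, 0.302, 0.002]
force: [0.8, -1.2, -0.9]
grip_width: 0.357
```

Emit:
jog_arm:
  deltas:
    - {"dx": 0, "dy": 0, "dz": 0, "rx": 0, "ry": 0, "rz": 0, "jaw": 60}
    - {"dx": 0, "dy": 0, "dz": 0, "rx": 0, "ry": 0, "rz": 0, "jaw": 60}
    - {"dx": 0, "dy": 0, "dz": 0, "rx": 0, "ry": 0, "rz": 0, "jaw": 60}
    - {"dx": 0, "dy": 0, "dz": 0, "rx": 0, "ry": 0, "rz": 0, "jaw": 60}

```text
time_s: 15.03
tool_pos: [543.2, -175.2, 61.5]
ee_rot: [-0.001, 0.953, 0.302, 0.002]
force: [-0.3, 0.3, -0.2]
grip_width: 0.643
```

Emit:
jog_arm:
  deltas:
    - {"dx": 0, "dy": 0, "dz": 0, "rx": 0, "ry": 0, "rz": 0, "jaw": 37}
    - {"dx": 0, "dy": 0, "dz": 0, "rx": 0, "ry": 0, "rz": 0, "jaw": 37}
    - {"dx": 0, "dy": 0, "dz": 0, "rx": 0, "ry": 0, "rz": 0, "jaw": 37}
    - {"dx": 0, "dy": 0, "dz": 0, "rx": 0, "ry": 0, "rz": 0, "jaw": 37}
    - {"dx": 0, "dy": 0, "dz": 0, "rx": 0, "ry": 0, "rz": 0, "jaw": 37}

```text
time_s: 15.45
tool_pos: [543.2, -175.2, 61.5]
ee_rot: [-0.001, 0.953, 0.302, 0.002]
force: [0.1, 0.0, -0.1]
grip_width: 0.452
```

Run:
```python
from h import *
s,T=pose(); print(s["tool_pos"],s["force"],s["torque"],s["grip_width"]*87)
c=cam("wrist"); cv2.imwrite("pics/w11.png",c[0]); g=cv2.cvtColor(c[0],cv2.COLOR_BGR2GRAY); k=cv2.cvtColor(cv2.imread("pics/w10.png"),cv2.COLOR_BGR2GRAY)
for r in (220,226,232,238,243): print(r,k[r,280:366:3],"\n   ",g[r,280:366:3])
```

```text
[ 543.1715753  -175.23446695   61.48980645] [ 0.07972117  0.03138564 -0.05467232] [ 0.00822103 -0.13737604 -0.02925032] 39.336455544131574
220 [ 75  73  73  75  76 156 127 171 229 230 229 229 230 157  53 231 229 230
 230 228 194 155 164 116  76  75  77  80  75] 
    [ 77  77  75  77  82 163 130 180 233 234 234 234 234 163  55 235 234 234
 234 233 202 163 171 120  78  79  79  81  79]
226 [ 47  43  38  72 218 195 181 172 230 230 230 229 230 150  57 231 229 229
 230 230 222 167 156 227  82  64  42  45  47] 
    [ 59  76  80  78 227 205 235 234 234 233 234 234 234 155  58 235 233 233
 233 232 233 235 212 231  86  81  81  74  56]
232 [ 45  42  31  77 190 158  23  28  40  36 110 230 229 149  69 231 229 228
  55  40  35  27  31 181 105  61  28  46  44] 
    [ 30  39  39  47 196 234 233 233 233 233 233 233 234 154  70 236 233 233
 234 233 233 234 234 221 107  37  42  41  27]
238 [ 45 103 125 133 216  48  28  34  40  38  84 229 227 165 151 226 226 222
  42  40  38  28  25  95 155  67 124  65  47] 
    [ 42  38  39  52 231 232 231 231 231 231 231 231 231 172 157 232 231 231
 232 231 232 231 231 233 156  30  43  41  40]
243 [ 38 155 117  91  36  24  28  37  38  40  87 232 231 231 231 231 231 228
  43  37  39  34  28  23  88  71 130 114  45] 
    [ 39  37  33  62 237 235 236 235 235 235 235 235 235 235 236 235 236 235
 236 236 236 236 236 236 202  29  32  36  40]
```

Emit:
jog_arm:
  deltas:
    - {"dx": 0, "dy": 0, "dz": 0, "rx": 0, "ry": 0, "rz": 0, "jaw": 37}
    - {"dx": 0, "dy": 0, "dz": 0, "rx": 0, "ry": 0, "rz": 0, "jaw": 37}

```text
time_s: 15.67
tool_pos: [543.2, -175.2, 61.5]
ee_rot: [-0.001, 0.953, 0.302, 0.002]
force: [0.4, -1.0, 0.5]
grip_width: 0.427
```

Emit:
jog_arm:
  deltas:
    - {"dx": 0, "dy": 0, "dz": 0, "rx": 0, "ry": 0, "rz": 3, "jaw": 37}
    - {"dx": 0, "dy": 0, "dz": 0, "rx": 0, "ry": 0, "rz": 6, "jaw": 37}
    - {"dx": 0, "dy": 0, "dz": 0, "rx": 0, "ry": 0, "rz": 8, "jaw": 37}

```text
time_s: 15.92
tool_pos: [543.2, -175.2, 61.5]
ee_rot: [-0.001, 0.972, 0.234, 0.002]
force: [0.3, -0.4, 0.4]
grip_width: 0.428
```

```bash
cat >> h.py <<'E'
def mark(c):
    g=cv2.cvtColor(c[0],cv2.COLOR_BGR2GRAY)[212:243,300:346]; m=g<150
    m=cv2.morphologyEx(m.astype(np.uint8),cv2.MORPH_OPEN,np.ones((2,2)))
    n,l,st,ce=cv2.connectedComponentsWithStats(m); i=[j for j in range(1,n) if 20<st[j,4]<200 and 0<st[j,0] and st[j,0]+st[j,2]<46]
    return [(st[j].tolist(), [round(float(np.degrees(np.arctan2(v[0],-v[1]))),1) for v in [cv2.fitLine(np.argwhere(l==j)[:,::-1].astype(np.float32),cv2.DIST_L2,0,.01,.01).ravel()]]) for j in i]
E
python3 - <<'E'
from h import *
s,T=pose(); print(s["tool_pos"],s["force"],s["torque"],s["grip_width"]*87,np.degrees(np.arctan2(T[1,0],T[0,0])))
c=cam("wrist"); cv2.imwrite("pics/w12.png",c[0])
for n in ("w7","w11","w12"):
    im=cv2.imread(f"pics/{n}.png")
    if n=="w7": im=cv2.copyMakeBorder(im,120,0,160,0,cv2.BORDER_CONSTANT)
    print(n,mark((im,)))
E
```

```text
[ 543.2051828  -175.19598336   61.50107908] [ 0.26156449 -0.44978163  0.42572386] [ 0.04263499 -0.06610986 -0.03603609] 37.209112641947044 27.02927815277344
w7 [([4, 0, 7, 7, 36], [50.4]), ([23, 7, 9, 21, 86], [17.9])]
w11 [([20, 6, 5, 21, 76], [2.8])]
w12 [([17, 7, 6, 21, 83], [173.2])]
```

Emit:
jog_arm:
  deltas:
    - {"dx": 0, "dy": 0, "dz": 0, "rx": 0, "ry": 0, "rz": 0, "jaw": 35.5}
    - {"dx": 0, "dy": 0, "dz": 0, "rx": 0, "ry": 0, "rz": 0, "jaw": 35.5}
  grip_force: 10

```text
time_s: 16.13
tool_pos: [543.2, -175.2, 61.5]
ee_rot: [-0.001, 0.972, 0.233, 0.002]
force: [-0.4, 0.4, 0.3]
grip_width: 0.411
```

Emit:
jog_arm:
  deltas:
    - {"dx": 0, "dy": 0, "dz": 0, "rx": 0, "ry": 0, "rz": 0, "jaw": 34}
    - {"dx": 0, "dy": 0, "dz": 0, "rx": 0, "ry": 0, "rz": 0, "jaw": 34}

```text
time_s: 16.3
tool_pos: [543.2, -175.2, 61.5]
ee_rot: [-0.001, 0.972, 0.234, 0.002]
force: [-1.3, -0.0, -0.9]
grip_width: 0.397
```

Emit:
jog_arm:
  deltas:
    - {"dx": 0, "dy": 0, "dz": 0, "rx": 0, "ry": 0, "rz": 0, "jaw": 32}
    - {"dx": 0, "dy": 0, "dz": 0, "rx": 0, "ry": 0, "rz": 0, "jaw": 32}

```text
time_s: 16.47
tool_pos: [543.2, -175.2, 61.5]
ee_rot: [-0.001, 0.972, 0.234, 0.002]
force: [-0.6, -0.2, -0.1]
grip_width: 0.372
```

Emit:
jog_arm:
  deltas:
    - {"dx": 0, "dy": 0, "dz": 0, "rx": 0, "ry": 0, "rz": -20, "jaw": 60}
    - {"dx": 0, "dy": 0, "dz": 0, "rx": 0, "ry": 0, "rz": -20, "jaw": 60}
    - {"dx": 0, "dy": 0, "dz": 0, "rx": 0, "ry": 0, "rz": -20, "jaw": 60}
    - {"dx": 0, "dy": 0, "dz": 0, "rx": 0, "ry": 0, "rz": -20, "jaw": 60}
    - {"dx": 0, "dy": 0, "dz": 0, "rx": 0, "ry": 0, "rz": -20, "jaw": 60}

```text
time_s: 16.88
tool_pos: [543.2, -175.3, 61.5]
ee_rot: [-0.0, 0.918, 0.398, 0.002]
force: [-0.3, 0.5, 0.7]
grip_width: 0.65
```

Emit:
jog_arm:
  deltas:
    - {"dx": 0, "dy": 0, "dz": 3, "rx": 0, "ry": 0, "rz": 0, "jaw": 60}
    - {"dx": 0, "dy": 0, "dz": 6, "rx": 0, "ry": 0, "rz": 0, "jaw": 60}
    - {"dx": 0, "dy": 0, "dz": 8, "rx": 0, "ry": 0, "rz": 0, "jaw": 60}
    - {"dx": 0, "dy": 0, "dz": 8, "rx": 0, "ry": 0, "rz": 0, "jaw": 60}

```text
time_s: 17.22
tool_pos: [542.7, -175.1, 52.7]
ee_rot: [-0.001, 0.918, 0.397, 0.001]
force: [-0.0, 0.1, -0.2]
grip_width: 0.688
```

Emit:
jog_arm:
  deltas:
    - {"dx": 0, "dy": 0, "dz": 0, "rx": 0, "ry": 0, "rz": 0, "jaw": 36}
    - {"dx": 0, "dy": 0, "dz": 0, "rx": 0, "ry": 0, "rz": 0, "jaw": 36}
    - {"dx": 0, "dy": 0, "dz": 0, "rx": 0, "ry": 0, "rz": 0, "jaw": 36}
    - {"dx": 0, "dy": 0, "dz": 0, "rx": 0, "ry": 0, "rz": 0, "jaw": 36}
    - {"dx": 0, "dy": 0, "dz": 0, "rx": 0, "ry": 0, "rz": 0, "jaw": 36}

```text
time_s: 17.63
tool_pos: [542.5, -175.4, 52.8]
ee_rot: [-0.001, 0.918, 0.397, 0.001]
force: [0.0, 0.7, 1.8]
grip_width: 0.45
```

Emit:
jog_arm:
  deltas:
    - {"dx": 0, "dy": 0, "dz": 0, "rx": 0, "ry": 0, "rz": 0, "jaw": 33}
    - {"dx": 0, "dy": 0, "dz": 0, "rx": 0, "ry": 0, "rz": 0, "jaw": 33}
    - {"dx": 0, "dy": 0, "dz": 0, "rx": 0, "ry": 0, "rz": 0, "jaw": 33}

```text
time_s: 17.88
tool_pos: [542.5, -175.4, 52.8]
ee_rot: [-0.001, 0.918, 0.397, 0.001]
force: [-1.1, -0.6, 0.5]
grip_width: 0.451
```

Emit:
jog_arm:
  deltas:
    - {"dx": 0, "dy": 0, "dz": 0, "rx": 0, "ry": 0, "rz": 0, "jaw": 33}
    - {"dx": 0, "dy": 0, "dz": -0.3, "rx": 0, "ry": 0, "rz": 4, "jaw": 33}
    - {"dx": 0, "dy": 0, "dz": -0.5, "rx": 0, "ry": 0, "rz": 10, "jaw": 33}
    - {"dx": 0, "dy": 0, "dz": -0.8, "rx": 0, "ry": 0, "rz": 15, "jaw": 33}
    - {"dx": 0, "dy": 0, "dz": -0.8, "rx": 0, "ry": 0, "rz": 15, "jaw": 33}
  grip_force: 20

```text
time_s: 18.3
tool_pos: [542.7, -175.2, 53.7]
ee_rot: [-0.001, 0.962, 0.272, 0.001]
force: [0.6, 0.5, 0.0]
grip_width: 0.448
```

Run:
```python
from h import *
s,T=pose(); print(s["tool_pos"],s["force"],s["torque"],s["grip_width"]*87,np.degrees(np.arctan2(T[1,0],T[0,0])))
c=cam("wrist"); cv2.imwrite("pics/w13.png",c[0]); g=cv2.cvtColor(c[0],cv2.COLOR_BGR2GRAY); print(mark(c)); 
for r in (200,206,212,218,224,230,236,242): print(r,g[r,280:366:3])
```

```text
[ 542.69419416 -175.18910502   53.7136727 ] [0.61175814 0.51360844 0.04518285] [ 0.07870491 -0.05787931 -0.04952025] 38.97274180043107 31.572581922234942
[([23, 12, 9, 19, 82], [15.3])]
200 [76 75 78 78 82 85 83 82 80 81 82 83 86 84 83 89 87 85 81 85 82 84 83 79
 80 85 84 83 82]
206 [ 76  77  79  77  84  83  83  80  80  82  91 160 123 120 122 114 164 117
  83  82  83  83  80  80  85  85  83  82  80]
212 [ 76  78  76  77  83  82  80  95 110 143 139 179 164 168 168 153 170 167
 168 168 141 128  80  83  86  84  80  80  81]
218 [ 78  77  78  80  83  77 150 169 141 153 234 207 202 203 200 201 212 209
 173 171 166 177 113  86  84  82  79  80  84]
224 [ 78  78  77  80  79 148 226 167 231 236 236 237 236 235 235 204  35 205
 236 236 228 220 228 157  90  80  80  82  78]
230 [ 28  42  41  49 153 170 235 236 237 236 236 236 235 234 237  81  89 237
 235 236 237 237 230 158 164  40  43  41  29]
236 [ 41  41  43  84 175 236 235 235 234 234 234 234 234 234 205  37 222 236
 235 236 235 234 234 235 222  71  40  39  32]
242 [ 43  41  32 123 236 234 234 234 233 233 232 233 232 235  82  94 236 234
 234 234 234 235 234 235 234  63  37  42  42]
```

Emit:
jog_arm:
  deltas:
    - {"dx": 0, "dy": 0, "dz": -0.3, "rx": 0, "ry": 0, "rz": 6, "jaw": 33}
    - {"dx": 0, "dy": 0, "dz": -0.6, "rx": 0, "ry": 0, "rz": 12, "jaw": 33}
    - {"dx": 0, "dy": 0, "dz": -0.9, "rx": 0, "ry": 0, "rz": 18, "jaw": 33}
    - {"dx": 0, "dy": 0, "dz": -1.2, "rx": 0, "ry": 0, "rz": 24, "jaw": 33}
    - {"dx": 0, "dy": 0, "dz": -1.5, "rx": 0, "ry": 0, "rz": 30, "jaw": 33}

```text
time_s: 18.77
tool_pos: [543.0, -174.8, 55.4]
ee_rot: [-0.001, 1.0, 0.016, 0.001]
force: [2.0, 1.1, 0.8]
grip_width: 0.449
```

Emit:
jog_arm:
  deltas:
    - {"dx": 0, "dy": 0, "dz": -0.3, "rx": 0, "ry": 0, "rz": 6, "jaw": 33}
    - {"dx": 0, "dy": 0, "dz": -0.6, "rx": 0, "ry": 0, "rz": 12, "jaw": 33}
    - {"dx": 0, "dy": 0, "dz": -0.9, "rx": 0, "ry": 0, "rz": 18, "jaw": 33}
    - {"dx": 0, "dy": 0, "dz": -1.2, "rx": 0, "ry": 0, "rz": 24, "jaw": 33}
    - {"dx": 0, "dy": 0, "dz": -1.5, "rx": 0, "ry": 0, "rz": 30, "jaw": 33}

```text
time_s: 19.18
tool_pos: [543.5, -174.6, 57.1]
ee_rot: [-0.002, 0.97, -0.244, 0.001]
force: [2.3, 0.9, 1.5]
grip_width: 0.452
```

```bash
cat >> h.py <<'E'
def lab(c,ctr):
    "strip profile: line columns and bubble extent in mm from the line middle, + = board +y"
    p=rect(c,ctr,z=97,L=48,W=14,s=6); h=cv2.cvtColor(p,cv2.COLOR_BGR2HSV)
    gr=((h[...,0]>25)&(h[...,0]<70)&(h[...,1]>110)&(h[...,2]>70)); wh=(h[...,1]<90)&(h[...,2]>130)
    return p,gr,wh
E
python3 - <<'E'
from h import *
s,T=pose(); print(s["tool_pos"],s["force"],s["grip_width"]*87,np.degrees(np.arctan2(T[1,0],T[0,0])))
w=cam("wrist"); print("mark",mark(w)); cv2.imwrite("pics/w14.png",w[0])
for n in ("scene","top","wrist"):
    c=cam(n); p,gr,wh=lab(c,(518,14)); cv2.imwrite(f"pics/lab_{n}.png",p)
    print(n,proj(c,(518,14,97)).round()); print(" g",gr.sum(0)[::12]); print(" w",wh[40:130].sum(0)[::12])
E
```

```text
[ 543.51005768 -174.55653424   57.05227515] [2.34523609 0.87298357 1.47805862] 39.35588704800126 -28.213654603930447
mark [([23, 11, 9, 20, 87], [14.0])]
scene [318. 194.]
 g [  0   0   0   0   0   0   0   0   0 111 119 117 113 114 115 116 117 119
 119 104 105 119 120 122 121 117 117 117 115  81  66  62  63  56  48  48
  61  80 101 121 117 120 120 114  97   0   0   0]
 w [90 90 90 90  0  0  0  0  0  0  0  0  0  0  0  0  0  0  0  0  0  0  0  0
  0  0  0  0  0 31 44 48 50 52 51 49 44 36  7  0  0  0  0  0  0  0  0  0]
top [326. 195.]
 g [  0   0   0   0   0   0   0  35 114 124 127 129 129 127 125 125 125 124
 122 125 128 131 131 127 125 125 125 128 102  76  69  64  55  46  49  60
  74 110 129 129 132 128 124 102   0   0   0   0]
 w [90 90 90 61  0  0  0  0  0  0  0  0  0  0  0  0  0  0  0  0  0  0  0  0
  0  0  0  0  0 43 50 54 37 32 48 54 39  0  0  0  0  0  0  0  0  0  0  0]
wrist [ 76. -67.]
 g [ 0  0  0  0  0  0  0  0  0 13  0  0  0  0  0  0  0  0  0  0  0  0  0  0
  0  0  0  0  0  0  0  0  0  0  0  0  0  0  0  0  0  0  0  0  0  0  0  0]
 w [90 90 90  0  0  0  0  0  0  0  0  0  0  0  0  0  0  0  0  0  0  0  0  0
  0  0  0  0  0  0  0  0  0  0  0  0  0  0  0  0  0  0  0  0  0  0  0  0]
```

```bash
cat >> h.py <<'E'
def bub(n,ctr=(518,14)):
    c=cam(n); p,gr,wh=lab(c,ctr); g=np.flatnonzero(gr.sum(0)>30); w=np.flatnonzero(wh[40:130].sum(0)*1.0*(np.arange(p.shape[1])>g[0])*(np.arange(p.shape[1])<g[-1])>20)
    return round(((w[0]+w[-1])-(g[0]+g[-1]))/2/((g[-1]-g[0])/70.),2),round((g[-1]-g[0])/6.,1),round((w[-1]-w[0])/6.,1)
E
python3 - <<'E'
from h import *
for i in range(12): r=(sensors.observe()["time_s"],bub("scene"),bub("top")); i%3==2 and print(r)
E
```

```text
(19.5833, (np.float64(9.49), np.float64(72.5), np.float64(16.5)), (np.float64(10.42), np.float64(73.3), np.float64(16.2)))
(19.8833, (np.float64(7.89), np.float64(72.5), np.float64(15.8)), (np.float64(7.56), np.float64(73.3), np.float64(13.5)))
(20.1833, (np.float64(7.42), np.float64(72.3), np.float64(17.0)), (np.float64(6.84), np.float64(73.3), np.float64(14.0)))
(20.4833, (np.float64(7.1), np.float64(72.3), np.float64(17.7)), (np.float64(6.84), np.float64(73.3), np.float64(14.3)))
```

Emit:
jog_arm:
  deltas:
    - {"dx": 0, "dy": 0, "dz": -0.3, "rx": 0, "ry": 0, "rz": 6, "jaw": 33}
    - {"dx": 0, "dy": 0, "dz": -0.6, "rx": 0, "ry": 0, "rz": 12, "jaw": 33}
    - {"dx": 0, "dy": 0, "dz": -0.8, "rx": 0, "ry": 0, "rz": 16, "jaw": 33}
    - {"dx": 0, "dy": 0, "dz": -1, "rx": 0, "ry": 0, "rz": 20, "jaw": 33}
    - {"dx": 0, "dy": 0, "dz": -1, "rx": 0, "ry": 0, "rz": 20, "jaw": 33}

```text
time_s: 21.0
tool_pos: [543.7, -174.6, 58.2]
ee_rot: [-0.002, 0.912, -0.409, 0.001]
force: [4.5, 1.4, 1.7]
grip_width: 0.453
```

Run:
```python
from h import *
for i in range(24): r=(sensors.observe()["time_s"],bub("scene"),bub("top")); i%4==3 and print(r)
s,T=pose(); print(s["tool_pos"],s["force"],s["grip_width"]*87,np.degrees(np.arctan2(T[1,0],T[0,0]))); print(mark(cam("wrist")))
```

```text
(21.3, (np.float64(5.0), np.float64(72.3), np.float64(18.3)), (np.float64(5.46), np.float64(73.7), np.float64(16.5)))
(21.7, (np.float64(3.63), np.float64(72.3), np.float64(16.5)), (np.float64(4.91), np.float64(73.7), np.float64(16.7)))
(22.1, (np.float64(3.23), np.float64(72.3), np.float64(17.7)), (np.float64(4.43), np.float64(73.7), np.float64(17.7)))
(22.5, (np.float64(2.98), np.float64(72.3), np.float64(17.8)), (np.float64(4.2), np.float64(73.7), np.float64(17.5)))
(22.9, (np.float64(2.98), np.float64(72.3), np.float64(17.8)), (np.float64(4.12), np.float64(73.7), np.float64(17.3)))
(23.3, (np.float64(2.98), np.float64(72.3), np.float64(17.8)), (np.float64(3.96), np.float64(73.7), np.float64(17.7)))
[ 543.68420195 -174.62533089   58.18162187] [5.601203   0.68814448 2.2735864 ] 39.474509909111994 -47.997863671170236
[([14, 0, 13, 7, 76], [96.9]), ([23, 11, 9, 20, 89], [14.4])]
```

Emit:
jog_arm:
  deltas:
    - {"dx": 0, "dy": 0, "dz": -0.3, "rx": 0, "ry": 0, "rz": 6, "jaw": 33}
    - {"dx": 0, "dy": 0, "dz": -0.6, "rx": 0, "ry": 0, "rz": 12, "jaw": 33}
    - {"dx": 0, "dy": 0, "dz": -0.8, "rx": 0, "ry": 0, "rz": 16, "jaw": 33}
    - {"dx": 0, "dy": 0, "dz": -1, "rx": 0, "ry": 0, "rz": 19.5, "jaw": 33}
    - {"dx": 0, "dy": 0, "dz": -1, "rx": 0, "ry": 0, "rz": 19.5, "jaw": 33}

```text
time_s: 23.87
tool_pos: [543.9, -174.7, 59.2]
ee_rot: [-0.002, 0.831, -0.556, 0.001]
force: [4.8, 1.2, 0.6]
grip_width: 0.449
```

Emit:
jog_arm:
  deltas:
    - {"dx": 0, "dy": 0, "dz": 0, "rx": 0, "ry": 0, "rz": 0, "jaw": 45}
    - {"dx": 0, "dy": 0, "dz": 0, "rx": 0, "ry": 0, "rz": 0, "jaw": 60}
    - {"dx": 0, "dy": 0, "dz": 0, "rx": 0, "ry": 0, "rz": 0, "jaw": 70}
    - {"dx": 0, "dy": 0, "dz": 0, "rx": 0, "ry": 0, "rz": 0, "jaw": 70}
    - {"dx": 0, "dy": 0, "dz": 0, "rx": 0, "ry": 0, "rz": 0, "jaw": 70}

```text
time_s: 24.28
tool_pos: [543.3, -174.9, 59.0]
ee_rot: [-0.002, 0.831, -0.556, 0.001]
force: [-0.2, 0.3, -0.2]
grip_width: 0.729
```

Emit:
jog_arm:
  deltas:
    - {"dx": 0, "dy": 0, "dz": -10, "rx": 0, "ry": 0, "rz": 0, "jaw": 70}
    - {"dx": 0, "dy": 0, "dz": -35, "rx": 0, "ry": 0, "rz": 0, "jaw": 70}
    - {"dx": 0, "dy": 0, "dz": -65, "rx": 0, "ry": 0, "rz": 0, "jaw": 70}
    - {"dx": 0, "dy": 0, "dz": -100, "rx": 0, "ry": 0, "rz": 0, "jaw": 70}
    - {"dx": 0, "dy": 0, "dz": -120, "rx": 0, "ry": 0, "rz": 0, "jaw": 70}

```text
time_s: 24.7
tool_pos: [543.9, -175.5, 183.5]
ee_rot: [-0.002, 0.831, -0.556, 0.002]
force: [1.2, -0.6, -0.0]
grip_width: 0.803
```

Run:
```python
from h import *
s,T=pose(); print(s["time_s"],s["tool_pos"],s["force"],s["grip_width"]*87)
plan(T,[((535,-100,190),-30),((518,14,180),7.7)])
print(bub("scene"),bub("top"))
```

```text
24.7 [ 543.89343047 -175.54843659  183.49226526] [ 1.15663655 -0.55409348 -0.01005875] 69.85595244279429
[ 535 -100  190] -30 [-73.2 -20.7  -6.5] [ -0.3  -0.2 -37.5]
[518  14 180] 7.7 [-71.7 -90.2  10. ] [  0.    0.  -37.7]
(np.float64(0.24), np.float64(72.5), np.float64(18.3)) (np.float64(1.03), np.float64(73.5), np.float64(16.7))
```

Emit:
jog_arm:
  deltas:
    - {"dx": -14, "dy": -4, "dz": -1, "rx": 0, "ry": 0, "rz": -7, "jaw": 40}
    - {"dx": -29, "dy": -8, "dz": -3, "rx": 0, "ry": 0, "rz": -14, "jaw": 20}
    - {"dx": -44, "dy": -12, "dz": -4, "rx": 0, "ry": 0, "rz": -21, "jaw": 0}
    - {"dx": -58, "dy": -16, "dz": -5, "rx": -0.3, "ry": -0.2, "rz": -28, "jaw": 0}
    - {"dx": -73, "dy": -21, "dz": -6, "rx": -0.3, "ry": -0.2, "rz": -35, "jaw": 0}

```text
time_s: 25.22
tool_pos: [535.9, -100.0, 189.8]
ee_rot: [-0.0, 0.961, -0.277, 0.001]
force: [0.5, 0.1, -0.0]
grip_width: 0.514
```

Emit:
jog_arm:
  deltas:
    - {"dx": -14, "dy": -18, "dz": 0, "rx": 0, "ry": 0, "rz": -7, "jaw": 0}
    - {"dx": -29, "dy": -36, "dz": 0, "rx": 0, "ry": 0, "rz": -14, "jaw": 0}
    - {"dx": -44, "dy": -54, "dz": 0, "rx": 0, "ry": 0, "rz": -21, "jaw": 0}
    - {"dx": -58, "dy": -72, "dz": 0, "rx": 0, "ry": 0, "rz": -28, "jaw": 0}
    - {"dx": -72, "dy": -90, "dz": 0, "rx": 0, "ry": 0, "rz": -35, "jaw": 0}

```text
time_s: 25.63
tool_pos: [522.1, 15.5, 189.4]
ee_rot: [0.0, 1.0, 0.028, 0.001]
force: [0.5, 0.3, 0.1]
grip_width: 0.131
```

Emit:
jog_arm:
  deltas:
    - {"dx": 0, "dy": 0, "dz": 0, "rx": 0, "ry": 0, "rz": 0, "jaw": 0}
    - {"dx": 0, "dy": 0, "dz": 0, "rx": 0, "ry": 0, "rz": 0, "jaw": 0}
    - {"dx": 0, "dy": 0, "dz": 0, "rx": 0, "ry": 0, "rz": 0, "jaw": 0}
    - {"dx": 0, "dy": 0, "dz": 0, "rx": 0, "ry": 0, "rz": 0, "jaw": 0}

```text
time_s: 25.97
tool_pos: [522.0, 14.2, 189.2]
ee_rot: [0.001, 1.0, 0.027, 0.001]
force: [-0.6, 0.1, 0.4]
grip_width: 0.005
```

Run:
```python
from h import *
s,T=pose(); print(s["time_s"],s["tool_pos"],s["force"],s["grip_width"]*87)
w=cam("wrist"); p=rect(w,(518,14),z=100); cv2.imwrite("pics/r15.png",np.vstack([p,cv2.resize(w[0][100:300,200:520],(720,336))]))
print(bub("scene"),bub("wrist")); plan(T,[((518,14,112),7.7)])
```

```text
25.9667 [522.01172455  14.2194615  189.22653243] [-0.64463551  0.13705041  0.36788942] 0.45538566180211887
(np.float64(0.0), np.float64(72.5), np.float64(18.2)) (np.float64(0.65), np.float64(71.8), np.float64(18.2))
[518  14 112] 7.7 [-4.1 -0.1 77.2] [ 0.1 -0.1 -4.7]
```

View pics/r15.png

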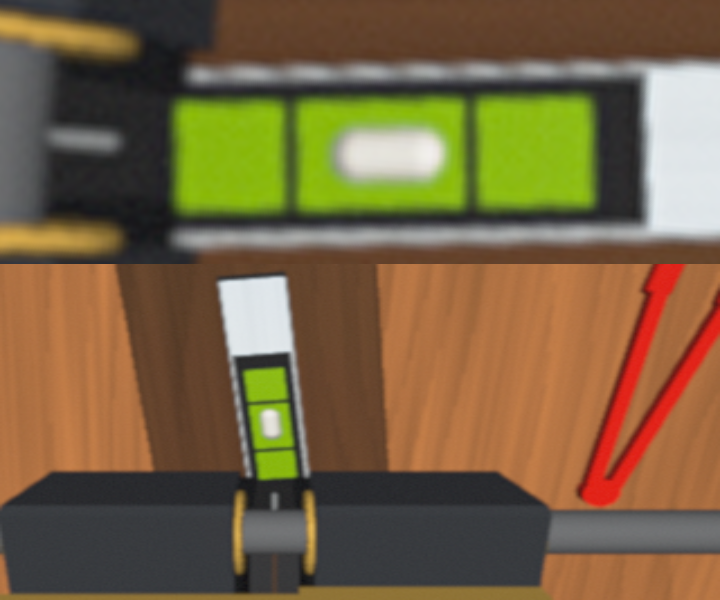

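Emit:
jog_arm:
  deltas:
    - {"dx": -1, "dy": -3, "dz": 20, "rx": 0, "ry": 0, "rz": -4.7, "jaw": 0}
    - {"dx": -1, "dy": -3, "dz": 40, "rx": 0, "ry": 0, "rz": -4.7, "jaw": 0}
    - {"dx": -1, "dy": -3, "dz": 60, "rx": 0, "ry": 0, "rz": -4.7, "jaw": 0}
    - {"dx": -1, "dy": -3, "dz": 72, "rx": 0, "ry": 0, "rz": -4.7, "jaw": 0}
    - {"dx": -1, "dy": -3, "dz": 77, "rx": 0, "ry": 0, "rz": -4.7, "jaw": 0}

```text
time_s: 26.53
tool_pos: [520.0, 16.9, 110.4]
ee_rot: [0.001, 0.998, 0.067, -0.001]
force: [0.1, -0.8, -0.6]
grip_width: 0.003
```

Emit:
jog_arm:
  deltas:
    - {"dx": 0, "dy": 0, "dz": 0, "rx": 0, "ry": 0, "rz": 0, "jaw": 0}
    - {"dx": 0, "dy": 0, "dz": 0, "rx": 0, "ry": 0, "rz": 0, "jaw": 0}
    - {"dx": 0, "dy": 0, "dz": 3, "rx": 0, "ry": 0, "rz": 0, "jaw": 0}
    - {"dx": 0, "dy": 0, "dz": 5, "rx": 0, "ry": 0, "rz": 0, "jaw": 0}
    - {"dx": 0, "dy": 0, "dz": 5, "rx": 0, "ry": 0, "rz": 0, "jaw": 0}

```text
time_s: 26.95
tool_pos: [520.2, 16.8, 105.6]
ee_rot: [0.001, 0.998, 0.067, -0.0]
force: [-0.8, 0.7, 0.4]
grip_width: 0.005
```

Emit:
jog_arm:
  deltas:
    - {"dx": 0, "dy": 0, "dz": 1, "rx": 0, "ry": 0, "rz": 0, "jaw": 0}
    - {"dx": 0, "dy": 0, "dz": 2, "rx": 0, "ry": 0, "rz": 0, "jaw": 0}
    - {"dx": 0, "dy": 0, "dz": 3, "rx": 0, "ry": 0, "rz": 0, "jaw": 0}
    - {"dx": 0, "dy": 0, "dz": 3, "rx": 0, "ry": 0, "rz": 0, "jaw": 0}

```text
time_s: 27.28
tool_pos: [520.1, 16.9, 102.5]
ee_rot: [0.001, 0.998, 0.067, -0.001]
force: [0.0, -0.7, -0.2]
grip_width: 0.004
```

Emit:
jog_arm:
  deltas:
    - {"dx": 0, "dy": 0, "dz": 0.7, "rx": 0, "ry": 0, "rz": 0, "jaw": 0}
    - {"dx": 0, "dy": 0, "dz": 1.5, "rx": 0, "ry": 0, "rz": 0, "jaw": 0}
    - {"dx": 0, "dy": 0, "dz": 1.5, "rx": 0, "ry": 0, "rz": 0, "jaw": 0}

```text
time_s: 27.53
tool_pos: [520.0, 16.8, 100.8]
ee_rot: [0.001, 0.998, 0.067, -0.001]
force: [0.6, -0.1, 0.4]
grip_width: 0.008
```

Emit:
jog_arm:
  deltas:
    - {"dx": 0, "dy": 0, "dz": 0.5, "rx": 0, "ry": 0, "rz": 0, "jaw": 0}
    - {"dx": 0, "dy": 0, "dz": 1, "rx": 0, "ry": 0, "rz": 0, "jaw": 0}
    - {"dx": 0, "dy": 0, "dz": 1, "rx": 0, "ry": 0, "rz": 0, "jaw": 0}

```text
time_s: 27.78
tool_pos: [519.9, 16.8, 99.7]
ee_rot: [0.001, 0.998, 0.067, -0.001]
force: [0.1, -0.7, 0.8]
grip_width: 0.005
```

Emit:
jog_arm:
  deltas:
    - {"dx": 0, "dy": 0, "dz": 0.4, "rx": 0, "ry": 0, "rz": 0, "jaw": 0}
    - {"dx": 0, "dy": 0, "dz": 0.8, "rx": 0, "ry": 0, "rz": 0, "jaw": 0}
    - {"dx": 0, "dy": 0, "dz": 0.8, "rx": 0, "ry": 0, "rz": 0, "jaw": 0}

```text
time_s: 28.03
tool_pos: [519.9, 16.8, 98.8]
ee_rot: [0.001, 0.998, 0.067, -0.001]
force: [-0.9, 0.6, -0.5]
grip_width: 0.006
```

Emit:
jog_arm:
  deltas:
    - {"dx": 0, "dy": 0, "dz": 0.5, "rx": 0, "ry": 0, "rz": 0, "jaw": 0}
    - {"dx": 0, "dy": 0, "dz": 1, "rx": 0, "ry": 0, "rz": 0, "jaw": 0}
    - {"dx": 0, "dy": 0, "dz": 1, "rx": 0, "ry": 0, "rz": 0, "jaw": 0}

```text
time_s: 28.28
tool_pos: [519.8, 16.8, 97.7]
ee_rot: [0.001, 0.998, 0.067, -0.001]
force: [-0.5, 0.1, -0.6]
grip_width: 0.003
```

Emit:
jog_arm:
  deltas:
    - {"dx": 0, "dy": 0, "dz": 0.5, "rx": 0, "ry": 0, "rz": 0, "jaw": 0}
    - {"dx": 0, "dy": 0, "dz": 1, "rx": 0, "ry": 0, "rz": 0, "jaw": 0}
    - {"dx": 0, "dy": 0, "dz": 1, "rx": 0, "ry": 0, "rz": 0, "jaw": 0}

```text
time_s: 28.53
tool_pos: [519.7, 16.8, 96.6]
ee_rot: [0.001, 0.998, 0.067, -0.001]
force: [-0.2, -0.6, -0.2]
grip_width: 0.006
```

Emit:
jog_arm:
  deltas:
    - {"dx": 0, "dy": 0, "dz": 0.5, "rx": 0, "ry": 0, "rz": 0, "jaw": 0}
    - {"dx": 0, "dy": 0, "dz": 1, "rx": 0, "ry": 0, "rz": 0, "jaw": 0}
    - {"dx": 0, "dy": 0, "dz": 1, "rx": 0, "ry": 0, "rz": 0, "jaw": 0}

```text
time_s: 28.78
tool_pos: [519.7, 16.8, 95.5]
ee_rot: [0.001, 0.998, 0.067, -0.001]
force: [0.0, 0.2, -0.1]
grip_width: 0.007
```

Emit:
jog_arm:
  deltas:
    - {"dx": 0, "dy": 0, "dz": 0.5, "rx": 0, "ry": 0, "rz": 0, "jaw": 0}
    - {"dx": 0, "dy": 0, "dz": 1, "rx": 0, "ry": 0, "rz": 0, "jaw": 0}
    - {"dx": 0, "dy": 0, "dz": 1, "rx": 0, "ry": 0, "rz": 0, "jaw": 0}

```text
time_s: 29.03
tool_pos: [519.6, 16.8, 94.3]
ee_rot: [0.001, 0.998, 0.067, -0.001]
force: [-0.2, -0.4, 0.1]
grip_width: 0.006
```

Run:
```python
from h import *
s,T=pose(); print(s["time_s"],s["tool_pos"],s["force"]); k=cam("scene"); w=cam("wrist")
p=proj(k,(520,17,98)).astype(int); print(p)
a=cv2.resize(k[0][p[1]-30:p[1]+30,p[0]-60:p[0]+60],(600,300),interpolation=cv2.INTER_CUBIC); b=cv2.resize(w[0][150:270,200:440],(600,300),interpolation=cv2.INTER_CUBIC)
cv2.imwrite("pics/p16.png",np.vstack([a,b]))
```

```text
29.0333 [519.57384325  16.79106584  94.3321786 ] [-0.18375948 -0.39896677  0.10582966]
[318 193]
```

View pics/p16.png

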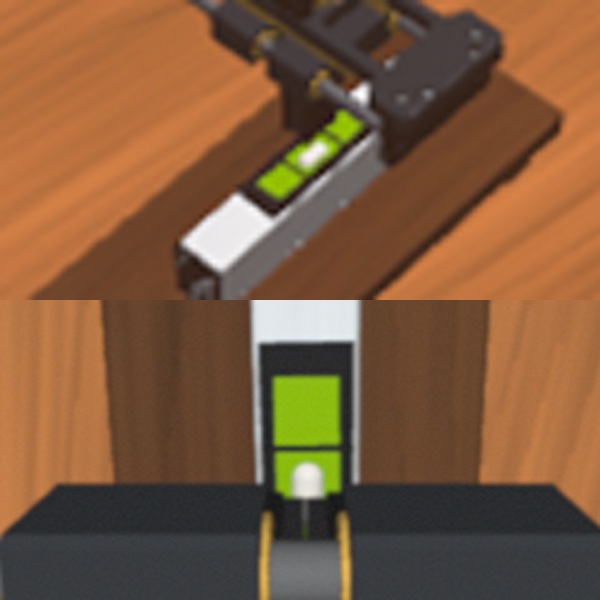

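The shut fingertips visibly end about 25 mm above the reported TCP, which also explains the first knob grip missing. The bubble at (315,150) sits between the lines. Continuing down, watching force.

Emit:
jog_arm:
  deltas:
    - {"dx": 0, "dy": 0, "dz": 3, "rx": 0, "ry": 0, "rz": 0, "jaw": 0}
    - {"dx": 0, "dy": 0, "dz": 6, "rx": 0, "ry": 0, "rz": 0, "jaw": 0}
    - {"dx": 0, "dy": 0, "dz": 9, "rx": 0, "ry": 0, "rz": 0, "jaw": 0}
    - {"dx": 0, "dy": 0, "dz": 12, "rx": 0, "ry": 0, "rz": 0, "jaw": 0}
    - {"dx": 0, "dy": 0, "dz": 12, "rx": 0, "ry": 0, "rz": 0, "jaw": 0}

```text
time_s: 29.55
tool_pos: [519.1, 16.7, 81.6]
ee_rot: [0.0, 0.998, 0.067, -0.002]
force: [-0.3, 0.1, -0.1]
grip_width: 0.008
```

Emit:
jog_arm:
  deltas:
    - {"dx": 0, "dy": 0, "dz": 0.5, "rx": 0, "ry": 0, "rz": 0, "jaw": 0}
    - {"dx": 0, "dy": 0, "dz": 1, "rx": 0, "ry": 0, "rz": 0, "jaw": 0}
    - {"dx": 0, "dy": 0, "dz": 1.5, "rx": 0, "ry": 0, "rz": 0, "jaw": 0}
    - {"dx": 0, "dy": 0, "dz": 2, "rx": 0, "ry": 0, "rz": 0, "jaw": 0}
    - {"dx": 0, "dy": 0, "dz": 2, "rx": 0, "ry": 0, "rz": 0, "jaw": 0}

```text
time_s: 29.97
tool_pos: [519.1, 16.7, 79.6]
ee_rot: [0.0, 0.998, 0.067, -0.002]
force: [-0.2, -0.6, -0.3]
grip_width: 0.005
```

Emit:
jog_arm:
  deltas:
    - {"dx": 0, "dy": 0, "dz": 0.5, "rx": 0, "ry": 0, "rz": 0, "jaw": 0}
    - {"dx": 0, "dy": 0, "dz": 1, "rx": 0, "ry": 0, "rz": 0, "jaw": 0}
    - {"dx": 0, "dy": 0, "dz": 1, "rx": 0, "ry": 0, "rz": 0, "jaw": 0}

```text
time_s: 30.22
tool_pos: [519.1, 16.7, 78.5]
ee_rot: [0.0, 0.998, 0.067, -0.002]
force: [-0.3, 0.6, -0.1]
grip_width: 0.007
```

Emit:
jog_arm:
  deltas:
    - {"dx": 0, "dy": 0, "dz": 0.8, "rx": 0, "ry": 0, "rz": 0, "jaw": 0}
    - {"dx": 0, "dy": 0, "dz": 1.5, "rx": 0, "ry": 0, "rz": 0, "jaw": 0}
    - {"dx": 0, "dy": 0, "dz": 1.5, "rx": 0, "ry": 0, "rz": 0, "jaw": 0}

```text
time_s: 30.47
tool_pos: [518.9, 16.7, 76.8]
ee_rot: [0.0, 0.998, 0.067, -0.002]
force: [-0.1, -0.3, -0.3]
grip_width: 0.003
```

Emit:
jog_arm:
  deltas:
    - {"dx": 0, "dy": 0, "dz": 0.8, "rx": 0, "ry": 0, "rz": 0, "jaw": 0}
    - {"dx": 0, "dy": 0, "dz": 1.5, "rx": 0, "ry": 0, "rz": 0, "jaw": 0}
    - {"dx": 0, "dy": 0, "dz": 1.5, "rx": 0, "ry": 0, "rz": 0, "jaw": 0}

```text
time_s: 30.72
tool_pos: [518.8, 16.7, 75.1]
ee_rot: [0.0, 0.998, 0.067, -0.002]
force: [1.1, -0.5, -0.9]
grip_width: 0.009
```

Emit:
jog_arm:
  deltas:
    - {"dx": 0, "dy": 0, "dz": 0.8, "rx": 0, "ry": 0, "rz": 0, "jaw": 0}
    - {"dx": 0, "dy": 0, "dz": 1.5, "rx": 0, "ry": 0, "rz": 0, "jaw": 0}
    - {"dx": 0, "dy": 0, "dz": 1.5, "rx": 0, "ry": 0, "rz": 0, "jaw": 0}

```text
time_s: 30.97
tool_pos: [518.7, 16.7, 73.4]
ee_rot: [0.0, 0.998, 0.067, -0.002]
force: [1.6, -0.3, 0.5]
grip_width: 0.006
```

Emit:
jog_arm:
  deltas:
    - {"dx": 0, "dy": 0, "dz": 0.5, "rx": 0, "ry": 0, "rz": 0, "jaw": 0}
    - {"dx": 0, "dy": 0, "dz": 1, "rx": 0, "ry": 0, "rz": 0, "jaw": 0}
    - {"dx": 0, "dy": 0, "dz": 1, "rx": 0, "ry": 0, "rz": 0, "jaw": 0}

```text
time_s: 31.22
tool_pos: [518.7, 16.7, 72.4]
ee_rot: [0.0, 0.998, 0.067, -0.002]
force: [1.1, 0.9, -0.4]
grip_width: 0.007
```

Emit:
jog_arm:
  deltas:
    - {"dx": 0, "dy": 0, "dz": 0.5, "rx": 0, "ry": 0, "rz": 0, "jaw": 0}
    - {"dx": 0, "dy": 0, "dz": 1, "rx": 0, "ry": 0, "rz": 0, "jaw": 0}
    - {"dx": 0, "dy": 0, "dz": 1, "rx": 0, "ry": 0, "rz": 0, "jaw": 0}

```text
time_s: 31.47
tool_pos: [518.7, 16.7, 71.6]
ee_rot: [0.001, 0.998, 0.067, -0.002]
force: [-1.0, -0.8, 3.9]
grip_width: 0.002
```

Emit:
jog_arm:
  deltas:
    - {"dx": 0, "dy": 0, "dz": 0.5, "rx": 0, "ry": 0, "rz": 0, "jaw": 0}
    - {"dx": 0, "dy": 0, "dz": 1, "rx": 0, "ry": 0, "rz": 0, "jaw": 0}
    - {"dx": 0, "dy": 0, "dz": 1, "rx": 0, "ry": 0, "rz": 0, "jaw": 0}

```text
time_s: 31.72
tool_pos: [518.9, 16.7, 71.6]
ee_rot: [0.001, 0.998, 0.067, -0.002]
force: [-4.5, 0.2, 11.4]
grip_width: 0.003
```

Run:
```python
from h import *
import collections
for i in range(8): b=bub("scene")
s,T=pose(); print(s["time_s"],s["tool_pos"],s["force"],b)
for d in spotter.tip_of("scene","level")[:3]+spotter.tip_of("scene","tongs")[:1]: print(d["position"],d["confidence"])
k=cam("scene"); p,gr,wh=lab(k,(519,16)); g=gr.sum(0); print((g[::12]),wh[40:130].sum(0)[::12])
```

```text
32.1167 [518.89953876  16.63808012  71.61821296] [-4.02530962 -0.49051138 11.06898835] (np.float64(26.23), np.float64(72.5), np.float64(1.2))
[320.9, 204.4] 0.9
[425.3, 123.6] 0.87
[340.1, 130.3] 0.49
[378.1, 269.3] 0.73
[  0   0   0   0   0   0   0   0  88 116 118 118 116 119 119 117 118 120
 112 107 116 121  78  32  37  39  38  35  35  38  36  35  37  35  28   0
   0   0   0   0  76 121 117 107  20   0   0   0] [90 90 90 87  0  0  0  0  0  0  0  0  0  0  0  0  0  0  0  0  0  0  0  0
  0  0  0  0  0  0  0  0  0  0  0  0  0  0  0  9  2  0  0  0  0  0  0  0]
```

Run:
```python
from h import *
w=cam("wrist"); p=rect(w,(520,17),z=98,L=48,W=14,s=6); h=cv2.cvtColor(p,cv2.COLOR_BGR2HSV)
wh=(h[...,1]<90)&(h[...,2]>130); gr=(h[...,0]>25)&(h[...,0]<70)&(h[...,1]>110)&(h[...,2]>70)
print(gr.sum(0)[::6]); print(wh[40:130].sum(0)[::6])
for i in range(4): print(sensors.observe()["force"][2], end=" "); cam("top")
```

```text
[  0   0   0   0   0   0   0   0   0   0   0   0   0   0   0   8  10   9
   9   9  10   9   9   9   9  10   7   0   0   0   0   0   0   0   0   0
   0   0   0   0   0   0   0   0   0   0   0   0   0   0   0   0   0   0
   0   0   0  21  68  92 110 114 112   0 110 116 115 115 115 116 116 116
 116 115 116 115 116 115 115 115 115 116 115 114  72   0   0   0   0   0
   0   0   0   0   0   0]
[ 0  0  0  0  0  0  0  0  0  0  0  0  0  0  0  0  0  0  0  0  0  0  0  0
  0  0  0  0  0  0  0  0  0  0  0  0  0  0  0  0  0  0  0  0  0  0  0  0
  0  0  0  0  0  0  0  0  0 42 33 10  0  0  0  0  0  0  0  0  0  0  0  0
  0  0  0  0  0  0  0  0  0  0  0  0  0  0  0  0  0  0  0  0  0 65 90 90]
11.112184887046372 11.735277823826133 11.367401278644035 11.126814515110024
```

```bash
python3 -c "
from plant import ticket; print(ticket.hand_in())"
```

```text
the job is handed in; nothing more can be done
None
```

I laid the middle-sized level along the shelf and let go. I then turned the knob about 114° clockwise until the bubble sat between the lines. Last, I pressed down on the middle of the level with the shut fingertips and handed in while still pressing, at about 32.5 s.

**Last checks:**
- **Press force:** steady at about 11 N down, plus the level's 3.5 N weight. About 4 N of sideways load came with it.
- **Bubble before pressing:** settled between 0 and +1.3 mm of mid-vial, depending on the camera.
- **Bubble while pressing:** the fingers hid most of it from the scene camera, and that automatic reading (26 mm) was useless. The wrist camera saw its +y end about 11 mm from mid-vial, which puts its middle at about +1 mm.
- **Level position:** the centre is within about 5 mm of the middle of the clear stretch.
- **Bystanders:** nothing touched them as far as I know, but I did not measure their positions again at the end.

**What went wrong on the way:** the real fingertips end about 26 mm short of the reported tool point. Because of that, the first knob grip closed above the knob without turning it. I gripped it again 8 mm lower and it turned properly. The press also made contact about 27 mm lower than I expected.

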